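# Clear the kitchen balance and weigh the cooking goods

### The arm

A 7-joint arm with a two-finger parallel gripper is mounted at the origin on a cart in front of the work surface, level with it; the furniture and walls round the work are solid. World frame = base frame: x ahead of the robot, y to its left, z up, the work surface at z = 0. Lengths are in m, angles in rad, forces in N, time in s.
With the tool pointing down it reaches from about 0.425 to 0.925 m from the base axis. Payload 6.8 kg.
Tool frame: the origin (TCP) lies on the centre line of the jaws, within the pads' length; the fingertips stand 25 mm ahead of it and the grasp point (between the pads) lies 6 mm ahead of it; z points along the fingers, y is the line along which they close (so a half turn about z gives the same grasp; the last joint's range is limited). The gripper opens to 85 mm and grips with 20 to 120 N. Pads are 22 mm wide; open, the fingers measure 114 mm over their backs; the gripper's body (76 mm by 85 mm) begins 54 mm behind the grasp point. The pads swing forward as they close: fully open they stand 13 mm farther back than shut.
Start: joints at [-1.431, 0.477, 0.022, 1.555, -0.011, 1.109, -0.083], TCP at [0.166, 0.654, 0.231] pointing down, gripper open.
Joint ranges: [-2.96, 2.96], [-0.34, 2.1], [-1.41, 1.46], [0.24, 2.44], [-1.37, 4.51], [0.17, 1.92], [-2.96, 2.96]. Speed limits (rad/s): [2.39, 2.39, 3.14, 3.14, 3.14, 3.14, 3.14].

### API

Orientations are given as a rotation vector (axis times angle).
In Python, from bench import status, imaging, workorder gives the robot as it stands.
- The arm moves only by the tool send_rows, never from a script. Its argument "steps" is a list of rows, each an object of numbers: "dx", "dy", "dz": the shift along the tool's x, y, z in cm; "yaw": the turn about the tool's z in degrees; "gripper": the opening, from 0 (shut) to 1 (fully open). A call has 1 to 5 rows; each row is the pose to reach, as a shift and turn from the pose commanded when the call began, along the tool's axes at that moment; what a row does not reach only later rows make up. A row lasts 1/8 s, in which the tool goes at most 62.5 mm and 10.7 degrees, less where a joint would pass 70% of its speed; a pose out of reach is approached as far as the arm can. A call with a gripper value outside its range is refused whole. The fingers move at their own pace and stop on an object; "force" is the grip in N (left out, the last holds). Time passes only in rows, so rows that repeat a pose let the fingers close. It gives the time, the measured TCP pose, the force, the opening and the grip force at its end, in the units of the state.
- status.get_obs(): the state, without advancing time (a new reading comes with each control period).
- imaging.grab_frame(name): name is "side" or "top" or "wrist"; returns a dict with "color" (384x512x3 uint8, red, green, blue), "depth" (384x512 float32, m along the optical axis (not along the pixel's ray), 0 where there is no reading), "K" (3x3 intrinsics, pixels), "R" (3x3) and "t" (3): a world point X has camera coordinates R X + t. Camera axes: x right, y down, z forward; pixel columns grow to the right and rows downward; lengths in m; the calibration is good to about 2 mm. A picture is of the moment at which its call begins.
- workorder.hand_in(): hands the job in; it is judged then, once.
The state is a dict: "clock": time; "joints": joint angles; "qvel": joint speeds; "tau": joint torques, N m; "tcp_pos": TCP position; "orientation": TCP orientation; "contact_force": force on the tool from outside, world axes, zero at the start; "moment": the same for the moment, N m; "grip_width": finger opening in m; "gripper_force": force on a finger pad.
Only numpy, scipy, OpenCV 4.12 (cv2) and the standard library are available. Lean on these libraries where they do the work, as an engineer would, in place of code of your own. Each camera call takes 0.05 s, during which the arm holds its last target. There are 200 camera calls.

### The job

Weigh the goods on the kitchen balance: first take all the walnut shells out of the goods tray and drop them into the steel scraps bin, and then put into that tray the garlic bulb and the lemon, or whichever of the two lies on the worktop left of the balance (not what is on the chopping board). Load brass weights into the other tray until the beam settles level, with any weight you do not need left on the worktop; leave the timer, salt shaker and match box behind the balance where they are.

Things in the scene. Friction and masses are not known exactly. Their poses are not given: they have to be found in the camera images.
- balance: white base of the two-pan kitchen balance, fixed to the worktop, 130 mm (x) by 150 mm (y); origin at the centre of its underside; its y axis runs along the beam towards the goods tray (about the robot's left), its z up. A thin upright scale plate in the middle reaches 137 mm above the worktop
- beam (a joint): tilt of the balance beam, rad: 0 level, positive with the goods tray down, stops at +-0.14. It pivots 65 mm above the worktop, trays 110 mm either side. Soft spring: a surplus of 30 g tilts it to its stop, 6 g about 0.03; it settles in about 2 s. Its black pointer stands between the two long centre marks of the scale plate when level
- goods_tray_floor (a point): centre of the floor of the goods tray, the steel tray on the balance's +y side (robot's left) where the shells lie at the start; x along the tray, y across it, outward, z up. 220 mm (x) by 112 mm (y), rim 4 mm above the floor; it stays horizontal and rises or sinks 15 mm as the beam tilts (floor 85 mm above the worktop when level)
- weight_tray_floor (a point): centre of the floor of the weight tray, the like tray on the other side of the balance (robot's right), empty at the start; same size, axes parallel to those of the goods tray
- bin: round open steel scraps bin standing on the worktop at the robot's left, fixed, 60 mm high, 88 mm across at the foot and 110 mm at the rim, wall 3 mm; origin at the centre of its underside
- shell_0: a half walnut shell lying dome up in the goods tray, round, 38 mm across at 4 to 12 mm height and 22.5 mm high, 15 g; origin at the centre of its flat underside, z up through the dome. May be absent
- shell_1: a half walnut shell lying dome up in the goods tray, round, 38 mm across at 4 to 12 mm height and 22.5 mm high, 15 g; origin at the centre of its flat underside, z up through the dome. May be absent
- shell_2: a half walnut shell lying dome up in the goods tray, round, 38 mm across at 4 to 12 mm height and 22.5 mm high, 15 g; origin at the centre of its flat underside, z up through the dome. May be absent
- shell_3: a half walnut shell lying dome up in the goods tray, round, 38 mm across at 4 to 12 mm height and 22.5 mm high, 15 g; origin at the centre of its flat underside, z up through the dome. May be absent
- garlic_bulb: a garlic bulb, about 56 mm across and 56 mm tall, to be weighed; origin at the centre of its underside, z up the bulb. May be absent
- weigh_lemon: a lemon to be weighed, 71 mm long (its x), 53 mm wide (y), 51 mm high (z) as it lies at the start; origin at the centre of its underside. May be absent. Garlic and lemon each weigh a whole number of small weights, to within some 3 percent
- weight_large: the large brass weight, twice as heavy as a small one (100 g): round body 34 mm across and 32 mm high with a little knob on top (46 mm high in all); origin at the centre of its underside, z up to the knob
- weight_small_a: the smaller kind of brass weight: round body 27 mm across and 24 mm high with a little knob on top (38 mm high in all); origin at the centre of its underside, z up to the knob. There are two, 50 g each
- weight_small_b: the smaller kind of brass weight: round body 27 mm across and 24 mm high with a little knob on top (38 mm high in all); origin at the centre of its underside, z up to the knob. There are two, 50 g each
- kitchen_timer: white wind-up kitchen timer, 64 mm across, 49 mm high, behind the balance; leave alone; origin at the centre of its underside
- shaker: glass salt shaker with a steel cap, 38 mm across, 78 mm high, behind the balance; leave alone; origin at the centre of its underside
- matches: match box, 62 x 110 x 20 mm, behind the balance; leave alone; origin at the centre of its underside
There are look-alikes about, which are no part of the job. What is shaped like the shell_1 but blue is not meant.

How it is judged:
By the outcome, as a careful person would: the job done as asked, in the order asked, and still so for the second after the job is handed in, with the robot touching nothing.
Of shell_0, shell_1, shell_2, shell_3 only 3 to 4 are there at a start; the rules pass over those that are not, and their reading is None.
Of garlic_bulb, weigh_lemon only 1 to 2 are there at a start; the rules pass over those that are not, and their reading is None.
At some moment in a run one of garlic_bulb, weigh_lemon, weight_large, weight_small_a, weight_small_b may be knocked a few centimetres aside while the robot is not near it.
It also fails if it takes over 210 s, if anything falls off the work surface, if the arm or the gripper's body presses on something with over 40 N, if the wrist force passes 120 N, or if a joint passes its speed limit or range.

## Working session

There is one attempt and no reset: what is moved stays moved. The work goes in short steps, Python scripts to look and compute and a tool call to move; the robot and the scene stay as the last step left them, time stands still between calls to the robot, and variables do not carry over. Pictures are saved under pics/ and viewed, at most 14 in all, crops included, and the job is handed in when it is done.

Besides the shell and the picture viewer there is one more tool, called as name(argument=value, ...), one argument or row to a line, values as JSON. send_rows: Moves the arm, as the interface text tells. Its arguments: {"type":"object","properties":{"steps":{"type":"array"},"force":{"type":"number"}},"required":["steps"]}

```bash
mkdir -p pics
cat > h.py <<'E'
import numpy as np, cv2, pickle
from bench import status, imaging, workorder
def grab(n, fn=None):
    f=imaging.grab_frame(n)
    if fn: cv2.imwrite('pics/'+fn, f['color'][:,:,::-1])
    pickle.dump(f,open('last_%s.pkl'%n,'wb'))
    return f
def load(n): return pickle.load(open('last_%s.pkl'%n,'rb'))
def cloud(f):
    d=f['depth'];v,u=np.mgrid[:d.shape[0],:d.shape[1]]
    K=f['K'];c=np.stack([(u-K[0,2])/K[0,0]*d,(v-K[1,2])/K[1,1]*d,d],-1)
    return (c-f['t'])@f['R']   # world
def ray(f,u,v,z):
    r=np.linalg.inv(f['K'])@[u,v,1.]; d=f['R'].T@r; o=-f['R'].T@f['t']
    return o+d*(z-o[2])/d[2]
E
python3 - <<'E'
from h import *
for n in ('top','side'):
    f=grab(n,n+'0.png'); print(n,-f['R'].T@f['t'],f['R'][2])
o=status.get_obs(); print({k:np.round(v,3) for k,v in o.items()})
E
```

```text
top [0.46081006 0.01068741 1.14078989] [ 0.07743358 -0.00951274 -0.99695213]
side [ 0.55445362 -0.92215331  0.78130297] [-0.01677098  0.80244568 -0.59648945]
{'clock': np.float64(0.1), 'joints': array([-1.431,  0.478,  0.022,  1.556, -0.012,  1.109, -0.083]), 'qvel': array([-0.001, -0.001, -0.001, -0.002,  0.   ,  0.001,  0.001]), 'tau': array([ 4.0000e-03, -5.9776e+01,  1.6130e+00, -2.8195e+01,  1.3000e-02,
        5.0000e-03, -0.0000e+00]), 'tcp_pos': array([0.165, 0.654, 0.23 ]), 'orientation': array([-3.880e-01, -3.117e+00,  3.000e-03]), 'contact_force': array([ 0.238,  0.031, -0.221]), 'moment': array([-0.009, -0.029,  0.005]), 'gripper_force': np.float64(0.0), 'grip_width': np.float64(0.085)}
```

View pics/top0.png

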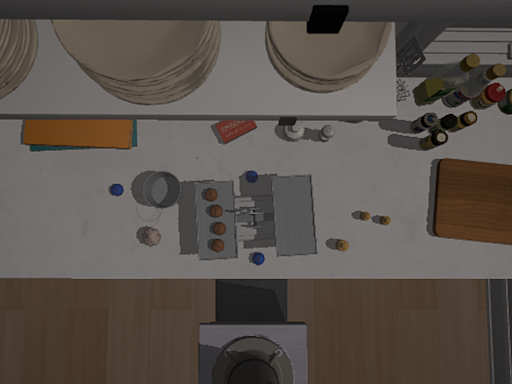

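View pics/side0.png

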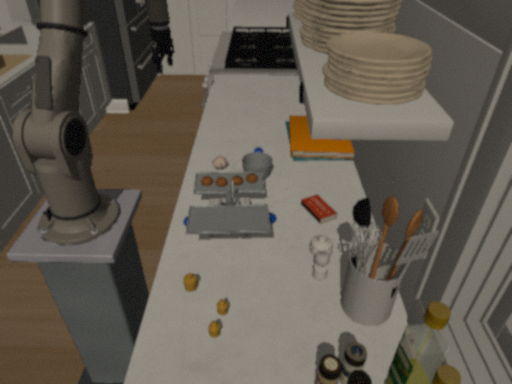

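The top view shows four brown shells at about (210,194), (216,211), (219,229) and (217,245). The garlic is at (151,236), the bin at (162,190), the large weight at (342,245) and the small weights at (365,216) and (385,220). There is no lemon left of the balance. Next I measure these positions.

```bash
cat > loc.py <<'E'
from h import *
import sys
f=grab('top'); P=cloud(f); hsv=cv2.cvtColor(f['color'],cv2.COLOR_RGB2HSV)
def comps(m,amin=15):
    n,l,s,c=cv2.connectedComponentsWithStats(m.astype(np.uint8))
    for i in range(1,n):
        if s[i,4]>=amin:
            p=P[l==i]; z=np.percentile(p[:,2],95)
            mid=ray(f,s[i,0]+(s[i,2]-1)/2,s[i,1]+(s[i,3]-1)/2,z*.5)
            print(np.round(c[i]),s[i,4],'bb',s[i,2:4],'ztop %.3f'%z,'mid',mid.round(3),'mean',p.mean(0).round(3),'hsv',np.median(hsv[l==i],0))
if __name__=='__main__':
    Z=P[...,2]; ws=(P[...,0]>0.3)&(P[...,0]<0.78)&(P[...,1]>-.5)&(P[...,1]<.6)&(Z<0.3)
    print('sat'); comps(ws&(hsv[...,1]>90))
    print('high'); comps(ws&(Z>0.012),30)
    print('table z',np.median(Z[ws&(Z<.01)]))
E
python3 loc.py
python3 - <<'E'
from h import *
f=load('top');P=cloud(f)
for (u,v) in [(200,60),(200,108),(200,114),(330,20),(162,190),(200,255),(228,220),(295,215),(275,215),(315,215),(100,270)]: print(u,v,P[v,u].round(3))
c=cv2.resize(f['color'][150:280,90:410],None,fx=2.5,fy=2.5,interpolation=cv2.INTER_CUBIC); c=np.clip(c*1.8,0,255)
cv2.imwrite('pics/c1.png',c[:,:,::-1])
E
```

```text
sat
[429. 118.] 18 bb [4 7] ztop 0.108 mid [ 0.757 -0.52   0.054] mean [ 0.743 -0.494  0.105] hsv [111.  151.   34.5]
[ 93. 134.] 2375 bb [88 30] ztop 0.040 mid [0.711 0.482 0.02 ] mean [0.711 0.475 0.034] hsv [ 14. 187. 114.]
[234. 129.] 528 bb [42 22] ztop 0.023 mid [0.724 0.053 0.012] mean [0.731 0.058 0.02 ] hsv [  4. 154. 101.]
[251. 176.] 85 bb [11 11] ztop 0.023 mid [0.588 0.006 0.012] mean [0.588 0.005 0.017] hsv [114. 109.  56.]
[117. 189.] 109 bb [12 12] ztop 0.023 mid [0.546 0.408 0.011] mean [0.546 0.406 0.017] hsv [113. 160.  84.]
[211. 194.] 113 bb [12 12] ztop 0.093 mid [0.53  0.123 0.047] mean [0.527 0.118 0.088] hsv [ 11. 122.  72.]
[216. 211.] 115 bb [12 12] ztop 0.093 mid [0.483 0.109 0.046] mean [0.482 0.104 0.088] hsv [ 11. 126.  69.]
[365. 216.] 66 bb [10  8] ztop 0.037 mid [ 0.47  -0.332  0.019] mean [ 0.47  -0.331  0.027] hsv [ 18.  136.5  84. ]
[385. 220.] 71 bb [10  9] ztop 0.038 mid [ 0.457 -0.392  0.019] mean [ 0.457 -0.39   0.026] hsv [ 18. 133.  78.]
[219. 228.] 116 bb [13 12] ztop 0.092 mid [0.432 0.098 0.046] mean [0.433 0.094 0.087] hsv [ 11. 125.  70
[... 1777 characters left out ...]
1.]
[342. 245.] 114 bb [12 12] ztop 0.045 mid [ 0.382 -0.261  0.023] mean [ 0.383 -0.259  0.033] hsv [ 18. 133.  96.]
[258. 259.] 107 bb [12 12] ztop 0.024 mid [ 0.343 -0.014  0.012] mean [ 0.342 -0.014  0.018] hsv [113. 154.  78.]
table z -0.000694058387295931
200 60 [0.708 0.089 0.567]
200 108 [0.662 0.101 0.464]
200 114 [0.651 0.102 0.462]
330 20 [ 0.641 -0.062  0.811]
162 190 [0.546 0.274 0.003]
200 255 [0.358 0.149 0.07 ]
228 220 [0.456 0.071 0.068]
295 215 [ 0.471 -0.116  0.097]
275 215 [ 0.47  -0.06   0.099]
315 215 [ 0.472 -0.188 -0.001]
100 270 [ 0.307  0.454 -0.001][ WARN:0@0.326] global loadsave.cpp:1063 imwrite_ Unsupported depth image for selected encoder is fallbacked to CV_8U.
```

View pics/c1.png

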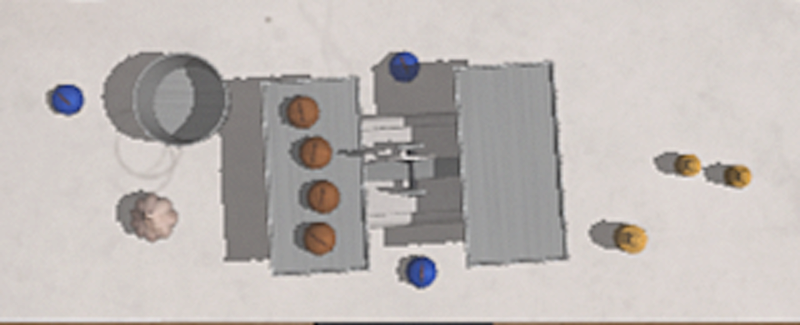

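The crop confirms it: four shells in the goods tray, garlic and bin to its left, weights to the right, and three blue decoys that I leave alone. Next come exact tray axes, the bin centre and a helper to work out moves.

```bash
cat >> h.py <<'E'
from scipy.spatial.transform import Rotation as Ro
def go(x,y,z,ydir=None):
    """print tool-frame shift (cm) to reach world point; ydir = wanted world angle (deg) of tool y"""
    o=status.get_obs(); R=Ro.from_rotvec(o['orientation']).as_matrix()
    d=R.T@(np.array([x,y,z])-o['tcp_pos'])*100
    a=np.degrees(np.arctan2(R[1,1],R[0,1])); 
    yaw=None if ydir is None else ((a-ydir+90)%180-90)
    print('d',d.round(1),'yaw',yaw,'now',o['tcp_pos'].round(4),'ang',round(a,1))
E
python3 - <<'E'
from h import *
f=load('top');P=cloud(f);Z=P[...,2]
X,Y=P[...,0],P[...,1]
for nm,lo,hi,ylo,yhi in [('goods',.062,.1,.03,.2),('weight',.09,.108,-.2,-.04)]:
    m=((Z>lo)&(Z<hi)&(Y>ylo)&(Y<yhi)&(X>.3)&(X<.62)).astype(np.uint8)
    m=cv2.morphologyEx(m,cv2.MORPH_OPEN,np.ones((7,7)))
    q=P[m>0][:,:2].astype(np.float32); r=cv2.minAreaRect(q*1000); print(nm,r,np.percentile(Z[m>0],[5,30,50,95]).round(4))
m=(Z>.05)&(Z<.07)&(Y>.2)&(Y<.36)&(X>.46)&(X<.64)
(c,rad)=cv2.minEnclosingCircle(np.argwhere(m)[:,::-1].astype(np.float32));print(c,rad,ray(f,*c,.06))
print(status.get_obs()['clock'])
go(.527,.118,.2,90)
E
```

```text
goods ((456.2364501953125, 106.61846923828125), (220.18194580078125, 112.53860473632812), 3.7918763160705566) [0.066  0.0684 0.0698 0.0897]
weight ((470.4881591796875, -111.19322204589844), (219.9816436767578, 112.533447265625), 3.704343795776367) [0.0965 0.0987 0.0997 0.1034]
(161.31915283203125, 189.87234497070312) 19.131534576416016 [0.54189235 0.26315177 0.06      ]
0.15
d [-48.2 -43.1   3.1] yaw -14.196091598491563 now [0.1655 0.654  0.2305] ang 75.8
```

send_rows(
  steps=[
    {"dx": -20, "dy": -18, "dz": 1, "yaw": -18, "gripper": 0.62},
    {"dx": -20, "dy": -18, "dz": 1, "yaw": -18, "gripper": 0.62},
    {"dx": -20, "dy": -18, "dz": 1, "yaw": -18, "gripper": 0.62},
    {"dx": -20, "dy": -18, "dz": 1, "yaw": -18, "gripper": 0.62},
    {"dx": -20, "dy": -18, "dz": 1, "yaw": -18, "gripper": 0.62},
  ],
  force=25,
)

```text
clock: 0.78
tcp_pos: [0.318, 0.4266, 0.221]
orientation: [-0.095, 3.14, -0.003]
contact_force: [-0.7, 1.1, 0.2]
grip_width: 0.0529
gripper_force: 0.0
```

```bash
python3 -c "
from h import *
go(.527,.118,.16,93.8);print(status.get_obs()['grip_width'])"
```

```text
d [-19.  -32.1   6.2] yaw -0.346422911162378 now [0.318  0.4266 0.221 ] ang 93.5
0.05293124303504638
```

send_rows(
  steps=[
    {"dx": -19, "dy": -32, "dz": 5},
    {"dx": -19, "dy": -32, "dz": 5},
    {"dx": -19, "dy": -32, "dz": 5},
    {"dx": -19, "dy": -32, "dz": 5},
    {"dx": -19, "dy": -32, "dz": 5},
  ],
)

```text
validation failed for argument at $.st...
```

send_rows(
  steps=[
    {"dx": 0},
    {"dx": 0},
  ],
)

```text
validation failed for argument at $.st...
```

```bash
python3 -c "
from h import *
go(.527,.118,.097,93.8);grab('wrist','w1.png');print(status.get_obs())"
```

```text
d [-19.  -32.   12.5] yaw -0.346422911162378 now [0.318  0.4266 0.221 ] ang 93.5
{'clock': 0.825, 'joints': array([-1.06690328,  0.25410415,  0.02325249,  1.9084586 , -0.00501137,
        0.98062844,  0.5891072 ]), 'qvel': array([-0.04369654,  0.0262027 , -0.03645218, -0.04305575, -0.00244677,
        0.0051558 , -0.06406419]), 'tau': array([-3.70382398e+00, -4.22533000e+01, -2.72796907e+00, -2.76383811e+01,
       -5.61354775e-01, -3.53518613e-01, -2.19967961e-02]), 'tcp_pos': array([0.31852345, 0.42620429, 0.22098848]), 'orientation': array([-0.09407616,  3.1395605 , -0.00343055]), 'contact_force': array([ 0.90056438, -2.37815558, -0.33697923]), 'moment': array([-0.12194024, -0.04881925, -0.03416674]), 'gripper_force': 0.0, 'grip_width': 0.05317239831721649}
```

View pics/w1.png

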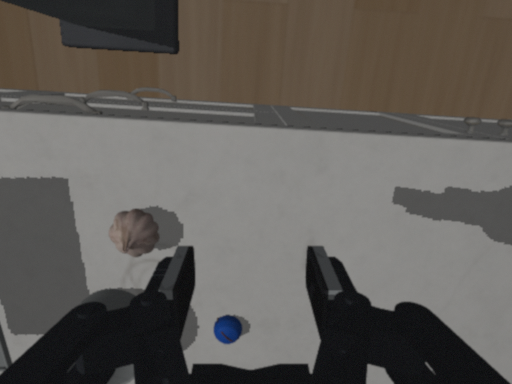

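The wrist view is still over the left worktop, with the garlic at (134,232) and a blue decoy at (228,329). The move was refused, so each row seems to need every key.

send_rows(
  steps=[
    {"dx": -19, "dy": -32, "dz": 5, "yaw": 0, "gripper": 0.62},
    {"dx": -19, "dy": -32, "dz": 5, "yaw": 0, "gripper": 0.62},
    {"dx": -19, "dy": -32, "dz": 5, "yaw": 0, "gripper": 0.62},
    {"dx": -19, "dy": -32, "dz": 5, "yaw": 0, "gripper": 0.62},
    {"dx": -19, "dy": -32, "dz": 5, "yaw": 0, "gripper": 0.62},
  ],
)

```text
clock: 1.45
tcp_pos: [0.4917, 0.1761, 0.1795]
orientation: [-0.109, 3.139, 0.002]
contact_force: [1.0, -0.3, 0.5]
grip_width: 0.053
gripper_force: 0.0
```

```bash
python3 -c "
from h import *
go(.527,.118,.097,93.8)"
```

```text
d [-3.1 -6.1  8.2] yaw 0.16343849450299786 now [0.4917 0.1761 0.1795] ang 94.0
```

send_rows(
  steps=[
    {"dx": -3.1, "dy": -6.1, "dz": 5, "yaw": 0, "gripper": 0.62},
    {"dx": -3.1, "dy": -6.1, "dz": 5, "yaw": 0, "gripper": 0.62},
    {"dx": -3.1, "dy": -6.1, "dz": 5, "yaw": 0, "gripper": 0.62},
    {"dx": -3.1, "dy": -6.1, "dz": 5, "yaw": 0, "gripper": 0.62},
  ],
)

```text
clock: 1.95
tcp_pos: [0.5256, 0.1192, 0.13]
orientation: [-0.109, 3.139, 0.002]
contact_force: [0.1, -0.0, 0.0]
grip_width: 0.053
gripper_force: 0.0
```

```bash
python3 -c "
from h import *
grab('wrist','w2.png')
go(.527,.118,.097,93.8)"
```

```text
d [-0.1 -0.1  3.3] yaw 0.1815330828769106 now [0.5257 0.1193 0.1302] ang 94.0
```

View pics/w2.png

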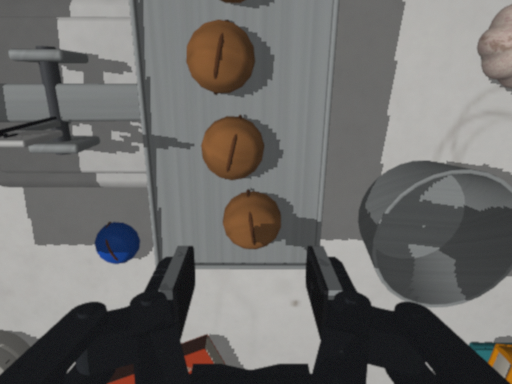

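The wrist view shows shell 0 at (252,220), with the jaw centre at column 248, so they line up. I descend and close.

send_rows(
  steps=[
    {"dx": -0.1, "dy": -0.1, "dz": 2, "yaw": 0, "gripper": 0.62},
    {"dx": -0.1, "dy": -0.1, "dz": 3.2, "yaw": 0, "gripper": 0.62},
    {"dx": -0.1, "dy": -0.1, "dz": 3.2, "yaw": 0, "gripper": 0.62},
  ],
)

```text
clock: 2.38
tcp_pos: [0.526, 0.1166, 0.0972]
orientation: [0.106, -3.138, 0.0]
contact_force: [-0.0, -0.1, 0.5]
grip_width: 0.0532
gripper_force: 0.0
```

send_rows(
  steps=[
    {"dx": 0, "dy": 0, "dz": 0, "yaw": 0, "gripper": 0.3},
    {"dx": 0, "dy": 0, "dz": 0, "yaw": 0, "gripper": 0.3},
    {"dx": 0, "dy": 0, "dz": 0, "yaw": 0, "gripper": 0.3},
    {"dx": 0, "dy": 0, "dz": 0, "yaw": 0, "gripper": 0.3},
  ],
  force=20,
)

```text
clock: 2.88
tcp_pos: [0.5269, 0.1159, 0.0978]
orientation: [-0.104, 3.14, 0.0]
contact_force: [0.6, 0.0, -0.3]
grip_width: 0.0257
gripper_force: 0.0
```

```bash
python3 -c "
from h import *
f=grab('side'); c=cv2.resize(f['color'][140:260,160:300],None,fx=5,fy=5,interpolation=cv2.INTER_CUBIC)
cv2.imwrite('pics/s1.png',np.clip(c[:,:,::-1]*1.5,0,255).astype('uint8'))"
```

```text
(no output)
```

View pics/s1.png

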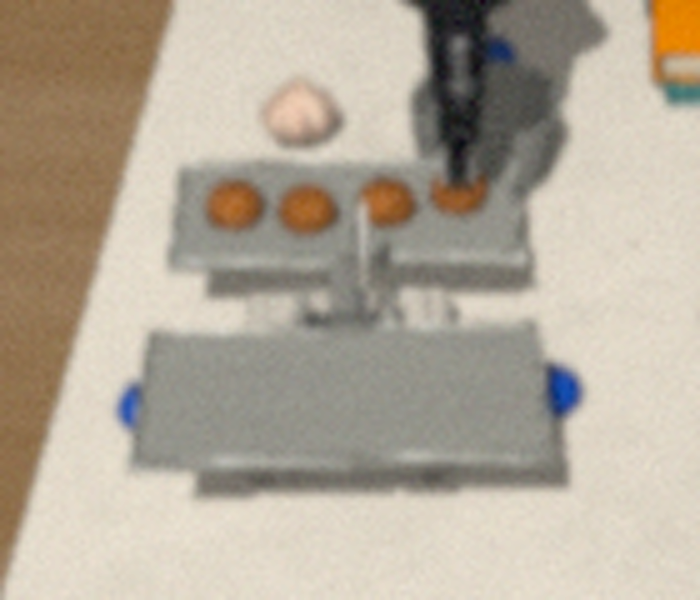

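The side crop shows the finger tip at about (455,185), above shell 0's rim, so the tips are higher than I assumed. I work out the real tip height.

```bash
python3 -c "
from h import *
f=load('side');P=cloud(f)
for v in range(170,184,1): print(v,P[v,249:254].round(3)[1:4,1:].tolist(),f['color'][v,251])
"
```

```text
170 [[0.089, 0.126], [0.09, 0.125], [0.089, 0.126]] [16  9 19]
171 [[0.088, 0.123], [0.087, 0.124], [0.087, 0.124]] [20 17 21]
172 [[0.088, 0.119], [0.088, 0.119], [0.088, 0.119]] [27 26 28]
173 [[0.087, 0.116], [0.089, 0.115], [0.09, 0.115]] [26 26 26]
174 [[0.088, 0.112], [0.089, 0.111], [0.092, 0.109]] [22 26 25]
175 [[0.082, 0.112], [0.087, 0.109], [0.088, 0.108]] [35 32 32]
176 [[0.092, 0.102], [0.097, 0.099], [0.092, 0.102]] [46 39 31]
177 [[0.105, 0.09], [0.105, 0.089], [0.106, 0.089]] [61 42 26]
178 [[0.109, 0.083], [0.107, 0.084], [0.103, 0.087]] [83 52 27]
179 [[0.103, 0.083], [0.102, 0.084], [0.1, 0.086]] [97 58 25]
180 [[0.102, 0.08], [0.099, 0.082], [0.101, 0.081]] [100  63  26]
181 [[0.1, 0.078], [0.105, 0.074], [0.102, 0.076]] [96 61 38]
182 [[0.103, 0.072], [0.1, 0.074], [0.101, 0.073]] [86 66 47]
183 [[0.104, 0.067], [0.102, 0.069], [0.101, 0.069]] [93 84 75]
```

send_rows(
  steps=[
    {"dx": 0, "dy": 0, "dz": 0, "yaw": 0, "gripper": 0.62},
    {"dx": 0, "dy": 0, "dz": 0, "yaw": 0, "gripper": 0.62},
    {"dx": 0, "dy": -0.1, "dz": 0.4, "yaw": 0, "gripper": 0.62},
    {"dx": 0, "dy": -0.1, "dz": 0.8, "yaw": 0, "gripper": 0.62},
    {"dx": 0, "dy": -0.1, "dz": 0.8, "yaw": 0, "gripper": 0.62},
  ],
)

```text
clock: 3.55
tcp_pos: [0.5264, 0.1147, 0.0891]
orientation: [0.104, -3.139, 0.0]
contact_force: [-0.2, 0.2, -0.6]
grip_width: 0.0528
gripper_force: 0.0
```

send_rows(
  steps=[
    {"dx": 0, "dy": 0, "dz": 0, "yaw": 0, "gripper": 0.38},
    {"dx": 0, "dy": 0, "dz": 0, "yaw": 0, "gripper": 0.38},
    {"dx": 0, "dy": 0, "dz": 0, "yaw": 0, "gripper": 0.38},
  ],
)

```text
clock: 3.92
tcp_pos: [0.5269, 0.1149, 0.0897]
orientation: [-0.104, 3.14, 0.0]
contact_force: [-0.3, -0.0, -0.7]
grip_width: 0.0326
gripper_force: 0.0
```

send_rows(
  steps=[
    {"dx": 0, "dy": 0, "dz": 0, "yaw": 0, "gripper": 0.62},
    {"dx": 0, "dy": 0, "dz": 0, "yaw": 0, "gripper": 0.62},
    {"dx": 0, "dy": 0.2, "dz": 0.3, "yaw": 0, "gripper": 0.62},
    {"dx": 0, "dy": 0.2, "dz": 0.6, "yaw": 0, "gripper": 0.62},
    {"dx": 0, "dy": 0.2, "dz": 0.6, "yaw": 0, "gripper": 0.62},
  ],
)

```text
clock: 4.55
tcp_pos: [0.5264, 0.1168, 0.0832]
orientation: [0.104, -3.139, 0.0]
contact_force: [-0.5, -0.3, -0.9]
grip_width: 0.0533
gripper_force: 0.0
```

send_rows(
  steps=[
    {"dx": 0, "dy": 0, "dz": 0, "yaw": 0, "gripper": 0.38},
    {"dx": 0, "dy": 0, "dz": 0, "yaw": 0, "gripper": 0.38},
    {"dx": 0, "dy": 0, "dz": 0, "yaw": 0, "gripper": 0.38},
  ],
)

```text
clock: 4.92
tcp_pos: [0.5269, 0.1172, 0.0838]
orientation: [-0.105, 3.139, 0.001]
contact_force: [-0.7, 1.3, 0.7]
grip_width: 0.0324
gripper_force: 1.0
```

```bash
python3 -c "
from h import *
f=grab('side'); c=cv2.resize(f['color'][130:200,200:290],None,fx=8,fy=8,interpolation=cv2.INTER_CUBIC)
cv2.imwrite('pics/s2.png',np.clip(c[:,:,::-1].astype(float)*2,0,255).astype('uint8'))
K=f['K']
for p in [(.527,.100,.0838),(.527,.100,.0588),(.527,.117,.070),(.527,.117,.0925)]:
    q=f['R']@np.array(p)+f['t'];q=K@q;print(p,q[:2]/q[2],(q[:2]/q[2]-[200,130])*8)
"
```

```text
(0.527, 0.1, 0.0838) [250.63691913 179.37930624] [405.09535301 395.03444992]
(0.527, 0.1, 0.0588) [250.63926329 185.84736687] [405.11410632 446.778935  ]
(0.527, 0.117, 0.07) [250.77916665 179.94733122] [406.23333317 399.57864973]
(0.527, 0.117, 0.0925) [250.77857914 174.10199794] [406.22863312 352.81598352]
```

View pics/s2.png

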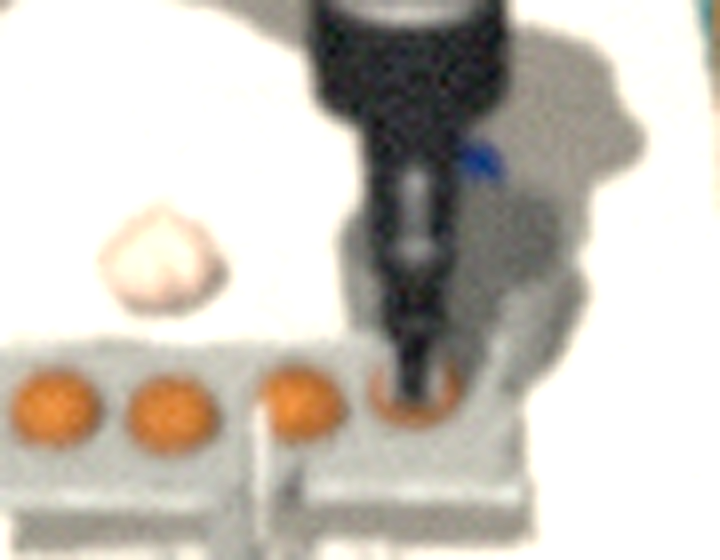

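The side crop shows the pads at about (410,405), just gripping the dome above the shell's widest band. I go about 5 mm lower.

send_rows(
  steps=[
    {"dx": 0, "dy": 0, "dz": 0, "yaw": 0, "gripper": 0.62},
    {"dx": 0, "dy": 0, "dz": 0, "yaw": 0, "gripper": 0.62},
    {"dx": 0, "dy": 0.1, "dz": 0.3, "yaw": 0, "gripper": 0.62},
    {"dx": 0, "dy": 0.1, "dz": 0.6, "yaw": 0, "gripper": 0.62},
    {"dx": 0, "dy": 0.1, "dz": 0.6, "yaw": 0, "gripper": 0.62},
  ],
)

```text
clock: 5.6
tcp_pos: [0.5263, 0.1178, 0.0772]
orientation: [0.104, -3.139, 0.0]
contact_force: [-0.1, -0.2, -0.1]
grip_width: 0.0529
gripper_force: 0.0
```

send_rows(
  steps=[
    {"dx": 0, "dy": 0, "dz": 0, "yaw": 0, "gripper": 0.38},
    {"dx": 0, "dy": 0, "dz": 0, "yaw": 0, "gripper": 0.38},
    {"dx": 0, "dy": 0, "dz": 0, "yaw": 0, "gripper": 0.38},
  ],
)

```text
clock: 5.98
tcp_pos: [0.5267, 0.1178, 0.0777]
orientation: [-0.104, 3.14, 0.0]
contact_force: [-0.5, -0.6, 2.2]
grip_width: 0.0348
gripper_force: 19.8
```

send_rows(
  steps=[
    {"dx": 0, "dy": 0, "dz": 0, "yaw": 0, "gripper": 0.62},
    {"dx": 0, "dy": 0, "dz": 0, "yaw": 0, "gripper": 0.62},
    {"dx": 0, "dy": 0, "dz": 0.4, "yaw": 0, "gripper": 0.62},
    {"dx": 0, "dy": 0, "dz": 0.4, "yaw": 0, "gripper": 0.62},
  ],
)

```text
clock: 6.48
tcp_pos: [0.5263, 0.1178, 0.0731]
orientation: [0.104, -3.139, 0.0]
contact_force: [0.3, 0.8, 0.7]
grip_width: 0.0528
gripper_force: 0.0
```

send_rows(
  steps=[
    {"dx": 0, "dy": 0, "dz": 0, "yaw": 0, "gripper": 0.38},
    {"dx": 0, "dy": 0, "dz": 0, "yaw": 0, "gripper": 0.38},
    {"dx": 0, "dy": 0, "dz": 0, "yaw": 0, "gripper": 0.38},
  ],
)

```text
clock: 6.85
tcp_pos: [0.5266, 0.1178, 0.0737]
orientation: [0.104, -3.14, -0.0]
contact_force: [-0.5, 0.0, 1.3]
grip_width: 0.036
gripper_force: 19.9
```

send_rows(
  steps=[
    {"dx": 0, "dy": 0, "dz": -3, "yaw": 0, "gripper": 0.38},
    {"dx": 0, "dy": 0, "dz": -7, "yaw": 0, "gripper": 0.38},
    {"dx": -2.5, "dy": 6, "dz": -7, "yaw": 0, "gripper": 0.38},
    {"dx": -2.5, "dy": 12, "dz": -7, "yaw": 0, "gripper": 0.38},
    {"dx": -2.5, "dy": 14.4, "dz": -7, "yaw": 0, "gripper": 0.38},
  ],
)

```text
clock: 7.48
tcp_pos: [0.541, 0.2684, 0.1435]
orientation: [-0.113, 3.14, 0.003]
contact_force: [-0.9, -0.1, -0.9]
grip_width: 0.0357
gripper_force: 20.1
```

send_rows(
  steps=[
    {"dx": 0, "dy": 0, "dz": 4, "yaw": 0, "gripper": 0.38},
    {"dx": 0, "dy": 0, "dz": 8, "yaw": 0, "gripper": 0.38},
    {"dx": 0, "dy": 0, "dz": 8, "yaw": 0, "gripper": 0.38},
  ],
)

```text
clock: 7.85
tcp_pos: [0.5397, 0.2613, 0.0608]
orientation: [0.103, -3.134, 0.006]
contact_force: [0.6, -0.8, -0.3]
grip_width: 0.0356
gripper_force: 20.1
```

send_rows(
  steps=[
    {"dx": 0, "dy": 0, "dz": 0, "yaw": 0, "gripper": 0.62},
    {"dx": 0, "dy": 0, "dz": 0, "yaw": 0, "gripper": 0.62},
    {"dx": 0, "dy": 0, "dz": 0, "yaw": 0, "gripper": 0.62},
    {"dx": 0, "dy": 0, "dz": -6, "yaw": 0, "gripper": 0.62},
    {"dx": 0, "dy": 0, "dz": -10, "yaw": 0, "gripper": 0.62},
  ],
)

```text
clock: 8.48
tcp_pos: [0.5428, 0.2634, 0.1664]
orientation: [-0.104, 3.138, 0.002]
contact_force: [1.6, 0.7, 0.2]
grip_width: 0.0531
gripper_force: 0.0
```

```bash
python3 loc.py | grep -v 113; python3 -c "
from h import *
go(.482,.104,.074,93.8)"
```

```text
sat
[429. 118.] 19 bb [4 7] ztop 0.109 mid [ 0.757 -0.52   0.055] mean [ 0.742 -0.494  0.105] hsv [110. 142.  39.]
[ 91. 133.] 2177 bb [87 30] ztop 0.040 mid [0.711 0.481 0.02 ] mean [0.713 0.481 0.034] hsv [ 15. 192. 122.]
[234. 129.] 528 bb [42 22] ztop 0.023 mid [0.724 0.053 0.012] mean [0.731 0.058 0.02 ] hsv [  4. 152. 110.]
[251. 176.] 85 bb [11 11] ztop 0.022 mid [0.588 0.006 0.011] mean [0.588 0.005 0.018] hsv [115. 106.  62.]
[166. 192.] 54 bb [11  7] ztop 0.083 mid [0.537 0.257 0.042] mean [0.538 0.257 0.032] hsv [ 11.  126.   75.5]
[216. 211.] 112 bb [12 12] ztop 0.093 mid [0.483 0.106 0.047] mean [0.482 0.103 0.088] hsv [ 11.  123.5  76. ]
[365. 216.] 65 bb [10  8] ztop 0.039 mid [ 0.47  -0.332  0.02 ] mean [ 0.47  -0.331  0.027] hsv [ 18. 135.  91.]
[385. 220.] 71 bb [10  9] ztop 0.039 mid [ 0.457 -0.392  0.019] mean [ 0.457 -0.39   0.026] hsv [ 18. 134.  84.]
[219. 228.] 114 bb [12 12] ztop 0.093 mid [0.432 0.096 0.046] mean [0.433 0.094 0.087] hsv [ 11.  124.   76.5]
[218. 245.] 118 bb [12 13] ztop 0.093 mid [0.384 0.102 0.047] mean [0.388 0.098 0.088] hsv [ 11. 124.  
[... 981 characters left out ...]
 hsv [115. 103.  60.]
[255. 218.] 8029 bb [123  86] ztop 0.102 mid [ 0.464 -0.006  0.051] mean [ 0.463 -0.005  0.079] hsv [10.  3. 93.]
[365. 216.] 73 bb [10  9] ztop 0.039 mid [ 0.469 -0.332  0.019] mean [ 0.469 -0.331  0.026] hsv [ 18. 129.  91.]
[385. 220.] 74 bb [10  9] ztop 0.039 mid [ 0.457 -0.392  0.019] mean [ 0.457 -0.39   0.026] hsv [ 18.  128.5  88. ]
[152. 237.] 228 bb [17 19] ztop 0.047 mid [0.406 0.296 0.024] mean [0.408 0.294 0.036] hsv [  9.  44. 102.]
[341. 245.] 117 bb [12 12] ztop 0.045 mid [ 0.382 -0.261  0.023] mean [ 0.383 -0.259  0.032] hsv [ 18. 131. 101.]
table z -0.0007259635758598948
d [  7.5 -15.7   9.6] yaw -0.03455733806688954 now [0.5454 0.2647 0.1717] ang 93.8
```

Shell 0 is in the bin. Now shell 1.

send_rows(
  steps=[
    {"dx": 7.5, "dy": -15.7, "dz": 4.5, "yaw": 0, "gripper": 0.62},
    {"dx": 7.5, "dy": -15.7, "dz": 4.5, "yaw": 0, "gripper": 0.62},
    {"dx": 7.5, "dy": -15.7, "dz": 4.5, "yaw": 0, "gripper": 0.62},
    {"dx": 7.5, "dy": -15.7, "dz": 4.5, "yaw": 0, "gripper": 0.62},
    {"dx": 7.5, "dy": -15.7, "dz": 4.5, "yaw": 0, "gripper": 0.62},
  ],
)

```text
clock: 9.15
tcp_pos: [0.4783, 0.1021, 0.1192]
orientation: [-0.104, 3.138, 0.002]
contact_force: [-0.1, 1.0, -0.2]
grip_width: 0.0527
gripper_force: 0.0
```

send_rows(
  steps=[
    {"dx": 0, "dy": 0, "dz": 0, "yaw": 0, "gripper": 0.62},
  ],
)

```text
clock: 9.28
tcp_pos: [0.4785, 0.1031, 0.1191]
orientation: [-0.107, 3.138, 0.001]
contact_force: [0.0, 0.5, -0.2]
grip_width: 0.0528
gripper_force: 0.0
```

```bash
python3 -c "
from h import *
go(.482,.104,.073,93.8)"
```

```text
d [-0.3  0.1  4.6] yaw 0.10979930958563955 now [0.4785 0.1031 0.1191] ang 93.9
```

send_rows(
  steps=[
    {"dx": -0.3, "dy": 0.1, "dz": 3, "yaw": 0, "gripper": 0.62},
    {"dx": -0.3, "dy": 0.1, "dz": 4.6, "yaw": 0, "gripper": 0.62},
    {"dx": -0.3, "dy": 0.1, "dz": 4.6, "yaw": 0, "gripper": 0.62},
    {"dx": -0.3, "dy": 0.1, "dz": 4.6, "yaw": 0, "gripper": 0.38},
    {"dx": -0.3, "dy": 0.1, "dz": 4.6, "yaw": 0, "gripper": 0.38},
  ],
)

```text
clock: 9.9
tcp_pos: [0.4811, 0.103, 0.0733]
orientation: [-0.104, 3.139, 0.001]
contact_force: [0.1, 0.3, -0.6]
grip_width: 0.0354
gripper_force: 19.9
```

send_rows(
  steps=[
    {"dx": 0, "dy": 0, "dz": 0, "yaw": 0, "gripper": 0.38},
    {"dx": 0, "dy": 0, "dz": 0, "yaw": 0, "gripper": 0.38},
    {"dx": 0, "dy": 0, "dz": -3, "yaw": 0, "gripper": 0.38},
    {"dx": 0, "dy": 0, "dz": -7, "yaw": 0, "gripper": 0.38},
  ],
)

```text
clock: 10.4
tcp_pos: [0.4796, 0.1025, 0.1427]
orientation: [0.104, -3.138, 0.001]
contact_force: [0.2, 0.1, 0.0]
grip_width: 0.0355
gripper_force: 20.2
```

send_rows(
  steps=[
    {"dx": -3, "dy": 5, "dz": 0, "yaw": 0, "gripper": 0.38},
    {"dx": -5, "dy": 10, "dz": 0, "yaw": 0, "gripper": 0.38},
    {"dx": -7, "dy": 15.3, "dz": 0, "yaw": 0, "gripper": 0.38},
    {"dx": -7, "dy": 15.3, "dz": 4, "yaw": 0, "gripper": 0.38},
    {"dx": -7, "dy": 15.3, "dz": 8, "yaw": 0, "gripper": 0.38},
  ],
)

```text
clock: 11.02
tcp_pos: [0.5404, 0.2613, 0.0618]
orientation: [-0.107, 3.139, 0.001]
contact_force: [0.5, -0.1, -1.0]
grip_width: 0.0359
gripper_force: 20.2
```

send_rows(
  steps=[
    {"dx": 0, "dy": 0, "dz": 0, "yaw": 0, "gripper": 0.62},
    {"dx": 0, "dy": 0, "dz": 0, "yaw": 0, "gripper": 0.62},
    {"dx": 0, "dy": 0, "dz": 0, "yaw": 0, "gripper": 0.62},
    {"dx": 0, "dy": 0, "dz": -6, "yaw": 0, "gripper": 0.62},
    {"dx": 0, "dy": 0, "dz": -9, "yaw": 0, "gripper": 0.62},
  ],
)

```text
clock: 11.65
tcp_pos: [0.542, 0.2607, 0.1569]
orientation: [-0.103, 3.135, 0.004]
contact_force: [0.2, 0.6, -0.9]
grip_width: 0.0529
gripper_force: 0.0
```

```bash
sed -i "s/    print('high').*/    print('trays',[np.median(Z[ws\&(Z>.05)\&(Z<.12)\&(P[...,1]>a)\&(P[...,1]<b)\&(hsv[...,1]<40)]).round(4) for a,b in ((.06,.16),(-.16,-.06))])/; s/(hsv\[...,1\]>90))$/(hsv[...,1]>90)\&(hsv[...,0]<25)\&(P[...,0]<.65))/; s/    print('table.*//" loc.py; python3 loc.py; python3 -c "
from h import *
go(.433,.094,.12,93.8)"
```

```text
sat
[165. 192.] 44 bb [10  7] ztop 0.181 mid [0.534 0.244 0.091] mean [0.537 0.257 0.035] hsv [ 11.5 126.   74. ]
[170. 200.] 43 bb [10  9] ztop 0.041 mid [0.518 0.248 0.021] mean [0.515 0.244 0.036] hsv [ 11. 113.  63.]
[365. 216.] 64 bb [10  8] ztop 0.038 mid [ 0.47  -0.332  0.019] mean [ 0.47  -0.331  0.027] hsv [ 18.  135.5  91.5]
[385. 220.] 71 bb [10  9] ztop 0.038 mid [ 0.457 -0.392  0.019] mean [ 0.457 -0.39   0.026] hsv [ 18. 132.  83.]
[219. 228.] 114 bb [12 12] ztop 0.093 mid [0.432 0.096 0.046] mean [0.433 0.094 0.088] hsv [ 11. 123.  77.]
[218. 245.] 116 bb [12 13] ztop 0.093 mid [0.384 0.102 0.046] mean [0.388 0.098 0.088] hsv [ 11.  124.5  78.5]
[342. 245.] 103 bb [13 11] ztop 0.046 mid [ 0.383 -0.263  0.023] mean [ 0.384 -0.261  0.033] hsv [ 18. 134. 110.]
trays [np.float64(0.0693), np.float64(0.0995)]
d [ 12.2 -16.    3.8] yaw -0.04326199815385223 now [0.5436 0.2615 0.1603] ang 93.8
```

send_rows(
  steps=[
    {"dx": 12, "dy": -16, "dz": 4, "yaw": 0, "gripper": 0.62},
    {"dx": 12, "dy": -16, "dz": 4, "yaw": 0, "gripper": 0.62},
    {"dx": 12, "dy": -16, "dz": 4, "yaw": 0, "gripper": 0.62},
    {"dx": 12, "dy": -16, "dz": 4, "yaw": 0, "gripper": 0.62},
    {"dx": 12, "dy": -16, "dz": 4, "yaw": 0, "gripper": 0.62},
  ],
)

```text
clock: 12.32
tcp_pos: [0.4315, 0.0921, 0.1134]
orientation: [-0.101, 3.138, 0.001]
contact_force: [0.9, -0.6, -0.4]
grip_width: 0.0531
gripper_force: 0.0
```

send_rows(
  steps=[
    {"dx": 0, "dy": 0, "dz": 0, "yaw": 0, "gripper": 0.62},
  ],
)

```text
clock: 12.45
tcp_pos: [0.433, 0.0942, 0.1135]
orientation: [-0.106, 3.137, 0.002]
contact_force: [0.6, 0.7, -0.3]
grip_width: 0.0528
gripper_force: 0.0
```

```bash
python3 -c "
from h import *
go(.433,.094,.073,93.8)"
```

```text
d [ 0.  -0.   4.1] yaw 0.08616988812997306 now [0.433  0.0942 0.1135] ang 93.9
```

send_rows(
  steps=[
    {"dx": 0, "dy": 0, "dz": 3, "yaw": 0, "gripper": 0.62},
    {"dx": 0, "dy": 0, "dz": 4.1, "yaw": 0, "gripper": 0.62},
    {"dx": 0, "dy": 0, "dz": 4.1, "yaw": 0, "gripper": 0.62},
    {"dx": 0, "dy": 0, "dz": 4.1, "yaw": 0, "gripper": 0.38},
    {"dx": 0, "dy": 0, "dz": 4.1, "yaw": 0, "gripper": 0.38},
  ],
)

```text
clock: 13.08
tcp_pos: [0.4317, 0.0929, 0.0723]
orientation: [-0.104, 3.138, 0.001]
contact_force: [0.4, 1.5, 0.7]
grip_width: 0.0361
gripper_force: 20.0
```

send_rows(
  steps=[
    {"dx": 0, "dy": 0, "dz": 0, "yaw": 0, "gripper": 0.38},
    {"dx": 0, "dy": 0, "dz": 0, "yaw": 0, "gripper": 0.38},
    {"dx": 0, "dy": 0, "dz": -3, "yaw": 0, "gripper": 0.38},
    {"dx": 0, "dy": 0, "dz": -7, "yaw": 0, "gripper": 0.38},
  ],
)

```text
clock: 13.58
tcp_pos: [0.43, 0.0919, 0.1416]
orientation: [0.104, -3.137, 0.002]
contact_force: [0.5, 0.4, 0.3]
grip_width: 0.0362
gripper_force: 20.2
```

send_rows(
  steps=[
    {"dx": -4, "dy": 5, "dz": 0, "yaw": 0, "gripper": 0.38},
    {"dx": -8, "dy": 10, "dz": 0, "yaw": 0, "gripper": 0.38},
    {"dx": -12, "dy": 14, "dz": 0, "yaw": 0, "gripper": 0.38},
    {"dx": -12.3, "dy": 16.2, "dz": 0, "yaw": 0, "gripper": 0.38},
    {"dx": -12.3, "dy": 16.2, "dz": 0, "yaw": 0, "gripper": 0.38},
  ],
)

```text
clock: 14.2
tcp_pos: [0.5419, 0.2635, 0.1408]
orientation: [0.108, -3.138, 0.001]
contact_force: [-0.9, -0.2, -1.3]
grip_width: 0.036
gripper_force: 20.2
```

send_rows(
  steps=[
    {"dx": 0, "dy": 0, "dz": 4, "yaw": 0, "gripper": 0.38},
    {"dx": 0, "dy": 0, "dz": 8, "yaw": 0, "gripper": 0.38},
    {"dx": 0, "dy": 0, "dz": 8, "yaw": 0, "gripper": 0.62},
    {"dx": 0, "dy": 0, "dz": 8, "yaw": 0, "gripper": 0.62},
    {"dx": 0, "dy": 0, "dz": 8, "yaw": 0, "gripper": 0.62},
  ],
)

```text
clock: 14.82
tcp_pos: [0.5442, 0.2623, 0.0636]
orientation: [-0.103, 3.137, 0.002]
contact_force: [-0.5, 0.4, 0.2]
grip_width: 0.053
gripper_force: 0.0
```

send_rows(
  steps=[
    {"dx": 0, "dy": 0, "dz": -5, "yaw": 0, "gripper": 0.62},
    {"dx": 0, "dy": 0, "dz": -9, "yaw": 0, "gripper": 0.62},
    {"dx": 0, "dy": 0, "dz": -9, "yaw": 0, "gripper": 0.62},
  ],
)

```text
clock: 15.2
tcp_pos: [0.5459, 0.2635, 0.1566]
orientation: [-0.103, 3.132, 0.007]
contact_force: [-0.4, -0.1, 0.1]
grip_width: 0.0528
gripper_force: 0.0
```

```bash
python3 loc.py; python3 -c "
from h import *
go(.388,.098,.14,93.8)"
```

```text
sat
[168. 194.] 129 bb [16 16] ztop 0.049 mid [0.528 0.253 0.024] mean [0.53  0.249 0.042] hsv [ 11. 124.  75.]
[365. 216.] 63 bb [10  8] ztop 0.038 mid [ 0.47  -0.332  0.019] mean [ 0.47  -0.332  0.027] hsv [ 18. 136.  92.]
[385. 220.] 70 bb [10  9] ztop 0.037 mid [ 0.457 -0.392  0.019] mean [ 0.457 -0.39   0.026] hsv [ 18.  132.5  85.5]
[217. 245.] 117 bb [12 13] ztop 0.101 mid [0.385 0.101 0.05 ] mean [0.387 0.098 0.095] hsv [ 11. 124.  79.]
[342. 245.] 105 bb [13 11] ztop 0.045 mid [ 0.383 -0.263  0.022] mean [ 0.384 -0.261  0.032] hsv [ 18. 134. 108.]
trays [np.float64(0.0766), np.float64(0.092)]
d [ 16.7 -15.4   1.3] yaw -0.0069022194400787384 now [0.5445 0.2629 0.1544] ang 93.8
```

send_rows(
  steps=[
    {"dx": 16.5, "dy": -15.4, "dz": 1.3, "yaw": 0, "gripper": 0.62},
    {"dx": 16.5, "dy": -15.4, "dz": 1.3, "yaw": 0, "gripper": 0.62},
    {"dx": 16.5, "dy": -15.4, "dz": 1.3, "yaw": 0, "gripper": 0.62},
    {"dx": 16.5, "dy": -15.4, "dz": 1.3, "yaw": 0, "gripper": 0.62},
    {"dx": 16.5, "dy": -15.4, "dz": 1.3, "yaw": 0, "gripper": 0.62},
  ],
)

```text
clock: 15.88
tcp_pos: [0.3856, 0.0952, 0.1378]
orientation: [0.1, -3.137, 0.001]
contact_force: [0.7, 0.9, 0.0]
grip_width: 0.0531
gripper_force: 0.0
```

send_rows(
  steps=[
    {"dx": 0, "dy": 0, "dz": 0, "yaw": 0, "gripper": 0.62},
  ],
)

```text
clock: 16.0
tcp_pos: [0.3893, 0.0983, 0.1387]
orientation: [-0.105, 3.139, 0.001]
contact_force: [0.4, 0.6, 0.4]
grip_width: 0.053
gripper_force: 0.0
```

```bash
python3 -c "
from h import *
go(.388,.098,.081,93.8); o=status.get_obs(); print(o['joints'].round(3),Ro.from_rotvec(o['orientation']).as_matrix()[:,2])"
```

```text
d [ 0.1 -0.   5.8] yaw 0.017805679707791455 now [0.3893 0.0983 0.1387] ang 93.8
[-0.604  0.156  0.221  2.278 -0.052  0.712  1.291] [ 8.57991308e-04  5.15467348e-04 -9.99999499e-01]
```

send_rows(
  steps=[
    {"dx": 0, "dy": 0, "dz": 2, "yaw": 0, "gripper": 0.62},
    {"dx": 0, "dy": 0, "dz": 4, "yaw": 0, "gripper": 0.62},
    {"dx": 0, "dy": 0, "dz": 5.7, "yaw": 0, "gripper": 0.62},
    {"dx": 0, "dy": 0, "dz": 5.7, "yaw": 0, "gripper": 0.62},
  ],
)

```text
clock: 16.5
tcp_pos: [0.3888, 0.0983, 0.0807]
orientation: [0.106, -3.138, 0.002]
contact_force: [-0.1, 0.4, 0.8]
grip_width: 0.0529
gripper_force: 0.0
```

send_rows(
  steps=[
    {"dx": 0, "dy": 0, "dz": 0, "yaw": 0, "gripper": 0.38},
    {"dx": 0, "dy": 0, "dz": 0, "yaw": 0, "gripper": 0.38},
    {"dx": 0, "dy": 0, "dz": 0, "yaw": 0, "gripper": 0.38},
    {"dx": 0, "dy": 0, "dz": 0, "yaw": 0, "gripper": 0.38},
  ],
)

```text
clock: 17.0
tcp_pos: [0.3889, 0.0978, 0.0819]
orientation: [-0.104, 3.139, 0.001]
contact_force: [-0.9, 1.1, -0.3]
grip_width: 0.0354
gripper_force: 19.9
```

send_rows(
  steps=[
    {"dx": 0, "dy": 0, "dz": -3, "yaw": 0, "gripper": 0.38},
    {"dx": 0, "dy": 0, "dz": -7, "yaw": 0, "gripper": 0.38},
    {"dx": -5, "dy": 4, "dz": -7, "yaw": 0, "gripper": 0.38},
    {"dx": -9, "dy": 8, "dz": -7, "yaw": 0, "gripper": 0.38},
    {"dx": -13, "dy": 12, "dz": -7, "yaw": 0, "gripper": 0.38},
  ],
)

```text
clock: 17.62
tcp_pos: [0.5116, 0.2275, 0.152]
orientation: [-0.104, 3.139, 0.001]
contact_force: [0.5, -0.5, 1.1]
grip_width: 0.0358
gripper_force: 20.1
```

send_rows(
  steps=[
    {"dx": -4.2, "dy": 4.3, "dz": 0, "yaw": 0, "gripper": 0.38},
    {"dx": -4.2, "dy": 4.3, "dz": 0, "yaw": 0, "gripper": 0.38},
    {"dx": -4.2, "dy": 4.3, "dz": 4, "yaw": 0, "gripper": 0.38},
    {"dx": -4.2, "dy": 4.3, "dz": 7.7, "yaw": 0, "gripper": 0.38},
    {"dx": -4.2, "dy": 4.3, "dz": 7.7, "yaw": 0, "gripper": 0.38},
  ],
)

```text
clock: 18.25
tcp_pos: [0.5469, 0.2698, 0.0721]
orientation: [0.103, -3.134, 0.005]
contact_force: [-0.1, -0.5, -0.5]
grip_width: 0.0356
gripper_force: 20.1
```

send_rows(
  steps=[
    {"dx": 0, "dy": 0, "dz": 0, "yaw": 0, "gripper": 0.62},
    {"dx": 0, "dy": 0, "dz": 0, "yaw": 0, "gripper": 0.62},
    {"dx": 0, "dy": 0, "dz": -5, "yaw": 0, "gripper": 0.62},
    {"dx": 0, "dy": 0, "dz": -9, "yaw": 0, "gripper": 0.62},
    {"dx": 8, "dy": 0, "dz": -9, "yaw": 0, "gripper": 0.95},
  ],
)

```text
clock: 18.88
tcp_pos: [0.493, 0.2691, 0.1701]
orientation: [-0.098, 3.128, 0.01]
contact_force: [-0.9, 1.5, -0.6]
grip_width: 0.0694
gripper_force: 0.0
```

```bash
python3 loc.py; python3 -c "
from h import *
f=load('top');P=cloud(f);m=(P[...,2]>.012)&(P[...,2]<.07)&(P[...,0]>.35)&(P[...,0]<.46)&(P[...,1]>.24)&(P[...,1]<.36)
p=P[m];print(len(p),p.mean(0),np.percentile(p,[2,98],axis=0))
go(.406,.298,.1,93.8)
c=cv2.resize(f['color'][150:270,100:260],None,fx=4,fy=4);cv2.imwrite('pics/t3.png',np.clip(c[:,:,::-1].astype(float)*1.6,0,255))" 2>/dev/null
```

```text
sat
[154. 186.] 87 bb [10 12] ztop 0.041 mid [0.555 0.293 0.021] mean [0.555 0.291 0.033] hsv [ 12. 124.  69.]
[168. 191.] 149 bb [16 19] ztop 0.049 mid [0.535 0.253 0.024] mean [0.539 0.25  0.039] hsv [ 11. 122.  72.]
[365. 215.] 65 bb [10  8] ztop 0.039 mid [ 0.47  -0.332  0.019] mean [ 0.47  -0.331  0.027] hsv [ 18. 136.  89.]
[385. 220.] 70 bb [10  9] ztop 0.038 mid [ 0.457 -0.392  0.019] mean [ 0.457 -0.39   0.025] hsv [ 18.  130.5  81. ]
[342. 245.] 105 bb [13 11] ztop 0.044 mid [ 0.383 -0.263  0.022] mean [ 0.384 -0.261  0.032] hsv [ 18. 133. 106.]
trays [np.float64(0.0843), np.float64(0.0845)]
269 [0.40672655 0.29689743 0.03574236] [[0.38267243 0.27494614 0.02094554]
 [0.42942986 0.3221619  0.05001195]]
d [7.  3.7 6.6] yaw 0.06470005408914403 now [0.4783 0.2662 0.1651] ang 93.9
```

View pics/t3.png

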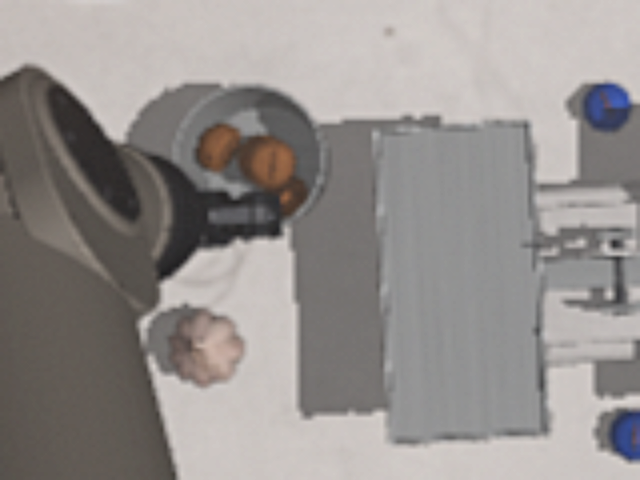

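The crop shows the bin holding the brown shells (three in full view, one partly hidden by the arm) and the goods tray empty and level. The garlic is at crop (205,345). Now the garlic.

send_rows(
  steps=[
    {"dx": 7, "dy": 3.7, "dz": 5, "yaw": 0, "gripper": 1.0},
    {"dx": 7, "dy": 3.7, "dz": 5, "yaw": 0, "gripper": 1.0},
    {"dx": 7, "dy": 3.7, "dz": 5, "yaw": 0, "gripper": 1.0},
    {"dx": 7, "dy": 3.7, "dz": 5, "yaw": 0, "gripper": 1.0},
  ],
)

```text
clock: 19.42
tcp_pos: [0.4163, 0.3, 0.1158]
orientation: [-0.103, 3.138, 0.002]
contact_force: [0.4, -0.1, -0.6]
grip_width: 0.0853
gripper_force: 0.0
```

```bash
python3 -c "
from h import *
go(.4065,.298,.028,93.8)
f=grab('side');P=cloud(f);Z=P[...,2];m=(Z>.01)&(Z<.06)&(P[...,0]>.35)&(P[...,0]<.46)&(P[...,1]>.24)&(P[...,1]<.36);p=P[m];print(len(p),np.percentile(p,[2,50,98],axis=0).round(3))"
```

```text
d [ 1.  -0.1  8.8] yaw -0.03215206442907004 now [0.4163 0.3    0.1158] ang 93.8
144 [[0.384 0.27  0.014]
 [0.411 0.283 0.031]
 [0.435 0.304 0.049]]
```

send_rows(
  steps=[
    {"dx": 0.9, "dy": -0.1, "dz": 0, "yaw": 0, "gripper": 1.0},
    {"dx": 0.9, "dy": -0.1, "dz": 5, "yaw": 0, "gripper": 1.0},
    {"dx": 0.9, "dy": -0.1, "dz": 8.8, "yaw": 0, "gripper": 1.0},
    {"dx": 0.9, "dy": -0.1, "dz": 8.8, "yaw": 0, "gripper": 1.0},
  ],
)

```text
clock: 19.98
tcp_pos: [0.4044, 0.2965, 0.0248]
orientation: [0.103, -3.136, 0.006]
contact_force: [0.7, -0.5, 0.2]
grip_width: 0.0851
gripper_force: 0.0
```

send_rows(
  steps=[
    {"dx": 0, "dy": 0, "dz": 0, "yaw": 0, "gripper": 0.5},
    {"dx": 0, "dy": 0, "dz": 0, "yaw": 0, "gripper": 0.5},
    {"dx": 0, "dy": 0, "dz": 0, "yaw": 0, "gripper": 0.5},
    {"dx": 0, "dy": 0, "dz": 0, "yaw": 0, "gripper": 0.5},
    {"dx": 0, "dy": 0, "dz": 0, "yaw": 0, "gripper": 0.5},
  ],
  force=25,
)

```text
clock: 20.6
tcp_pos: [0.407, 0.2993, 0.0285]
orientation: [-0.104, 3.137, 0.004]
contact_force: [-0.1, -0.3, 8.0]
grip_width: 0.0443
gripper_force: 21.5
```

send_rows(
  steps=[
    {"dx": 0, "dy": 0, "dz": -4, "yaw": 0, "gripper": 0.5},
    {"dx": 0, "dy": 0, "dz": -8, "yaw": 0, "gripper": 0.5},
    {"dx": 0, "dy": 0, "dz": -13, "yaw": 0, "gripper": 0.5},
    {"dx": 0, "dy": 0, "dz": -13, "yaw": 0, "gripper": 0.5},
  ],
)

```text
clock: 21.1
tcp_pos: [0.4083, 0.3002, 0.1613]
orientation: [-0.103, 3.133, 0.01]
contact_force: [0.3, -0.2, 0.1]
grip_width: 0.0429
gripper_force: 0.0
```

```bash
python3 -c "
from h import *
go(.470,.108,.16,93.8)"
```

```text
d [ -4.9 -19.6   0. ] yaw -0.01989358007232056 now [0.4083 0.3002 0.1613] ang 93.8
```

The grip was too high on the bulb and it slipped. I re-measure and go lower.

```bash
cat > gar.py <<'E'
from h import *
f=grab('top');P=cloud(f);m=(P[...,2]>.012)&(P[...,2]<.06)&(P[...,0]>.33)&(P[...,0]<.48)&(P[...,1]>.22)&(P[...,1]<.38)
p=P[m];print(len(p),p.mean(0),np.percentile(p,[2,98],axis=0).round(3).tolist())
f=grab('side');P=cloud(f);Z=P[...,2];m=(Z>.01)&(Z<.06)&(P[...,0]>.35)&(P[...,0]<.46)&(P[...,1]>.24)&(P[...,1]<.36);p=P[m];print(len(p),np.percentile(p,[2,50,98],axis=0).round(3).tolist())
go(.408,.298,.013,93.8)
for z in range(10,50,5):
    q=P[m&(Z>z/1e3)&(Z<z/1e3+.005)]
    if len(q)>3: print(z,np.ptp(q[:,0]).round(3),q[:,1].min().round(3))
E
python3 gar.py
```

```text
150 [0.41202193 0.29044756 0.03260034] [[0.382, 0.273, 0.02], [0.432, 0.317, 0.042]]
145 [[0.385, 0.269, 0.015], [0.411, 0.283, 0.033], [0.432, 0.302, 0.05]]
d [-0.2 -0.1 14.5] yaw 0.003076743552966832 now [0.4061 0.2986 0.1577] ang 93.8
15 0.055 0.27
20 0.056 0.268
25 0.046 0.268
30 0.047 0.271
35 0.036 0.274
40 0.029 0.28
45 0.008 0.29
```

send_rows(
  steps=[
    {"dx": -0.2, "dy": -0.1, "dz": 6, "yaw": 0, "gripper": 1.0},
    {"dx": -0.2, "dy": -0.1, "dz": 11, "yaw": 0, "gripper": 1.0},
    {"dx": -0.2, "dy": -0.1, "dz": 13, "yaw": 0, "gripper": 1.0},
    {"dx": -0.2, "dy": -0.1, "dz": 13, "yaw": 0, "gripper": 1.0},
  ],
)

```text
clock: 21.7
tcp_pos: [0.4062, 0.2958, 0.0243]
orientation: [0.104, -3.136, 0.006]
contact_force: [0.2, 0.2, 0.1]
grip_width: 0.0853
gripper_force: 0.0
```

send_rows(
  steps=[
    {"dx": 0, "dy": 0, "dz": 0.8, "yaw": 0, "gripper": 1.0},
    {"dx": 0, "dy": 0, "dz": 1.6, "yaw": 0, "gripper": 1.0},
    {"dx": 0, "dy": 0, "dz": 1.6, "yaw": 0, "gripper": 1.0},
  ],
)

```text
clock: 22.08
tcp_pos: [0.4079, 0.2973, 0.0105]
orientation: [0.104, -3.14, 0.0]
contact_force: [-0.6, -0.1, 0.4]
grip_width: 0.0854
gripper_force: 0.0
```

send_rows(
  steps=[
    {"dx": 0, "dy": 0, "dz": 0, "yaw": 0, "gripper": 0.55},
    {"dx": 0, "dy": 0, "dz": 0, "yaw": 0, "gripper": 0.55},
    {"dx": 0, "dy": 0, "dz": 0, "yaw": 0, "gripper": 0.55},
    {"dx": 0, "dy": 0, "dz": 0, "yaw": 0, "gripper": 0.55},
  ],
  force=25,
)

```text
clock: 22.58
tcp_pos: [0.4082, 0.2977, 0.0113]
orientation: [-0.104, 3.139, 0.001]
contact_force: [-1.2, -0.4, 5.9]
grip_width: 0.053
gripper_force: 25.1
```

send_rows(
  steps=[
    {"dx": 0, "dy": 0, "dz": 0, "yaw": 0, "gripper": 0.85},
    {"dx": 0, "dy": 0, "dz": 0, "yaw": 0, "gripper": 0.85},
    {"dx": 0, "dy": 0, "dz": 0.5, "yaw": 0, "gripper": 0.85},
    {"dx": 0, "dy": 0, "dz": 0.5, "yaw": 0, "gripper": 0.85},
  ],
)

```text
clock: 23.08
tcp_pos: [0.4076, 0.2971, 0.0051]
orientation: [0.104, -3.139, 0.001]
contact_force: [-0.2, -0.1, -0.1]
grip_width: 0.0727
gripper_force: 0.0
```

send_rows(
  steps=[
    {"dx": 0, "dy": 0, "dz": 0, "yaw": 0, "gripper": 0.55},
    {"dx": 0, "dy": 0, "dz": 0, "yaw": 0, "gripper": 0.55},
    {"dx": 0, "dy": 0, "dz": 0, "yaw": 0, "gripper": 0.55},
    {"dx": 0, "dy": 0, "dz": 0, "yaw": 0, "gripper": 0.55},
  ],
)

```text
clock: 23.58
tcp_pos: [0.4079, 0.2975, 0.0058]
orientation: [0.104, -3.14, -0.0]
contact_force: [-1.3, -0.5, 5.1]
grip_width: 0.0538
gripper_force: 25.9
```

send_rows(
  steps=[
    {"dx": 0, "dy": 0, "dz": 0, "yaw": 0, "gripper": 0.5},
    {"dx": 0, "dy": 0, "dz": -1, "yaw": 0, "gripper": 0.5},
    {"dx": 0, "dy": 0, "dz": -2, "yaw": 0, "gripper": 0.5},
    {"dx": 0, "dy": 0, "dz": -3, "yaw": 0, "gripper": 0.5},
    {"dx": 0, "dy": 0, "dz": -3, "yaw": 0, "gripper": 0.5},
  ],
  force=35,
)

```text
clock: 24.2
tcp_pos: [0.4086, 0.2979, 0.0366]
orientation: [-0.104, 3.138, 0.002]
contact_force: [0.1, 0.3, 0.2]
grip_width: 0.0528
gripper_force: 36.7
```

send_rows(
  steps=[
    {"dx": 0, "dy": 0, "dz": -5, "yaw": 0, "gripper": 0.5},
    {"dx": 0, "dy": 0, "dz": -11, "yaw": 0, "gripper": 0.5},
    {"dx": -1, "dy": -5, "dz": -11, "yaw": 0, "gripper": 0.5},
    {"dx": -2, "dy": -9, "dz": -11, "yaw": 0, "gripper": 0.5},
    {"dx": -3, "dy": -13, "dz": -11, "yaw": 0, "gripper": 0.5},
  ],
)

```text
clock: 24.82
tcp_pos: [0.4466, 0.1684, 0.1457]
orientation: [-0.105, 3.14, 0.0]
contact_force: [0.9, 0.8, -0.2]
grip_width: 0.0527
gripper_force: 37.2
```

send_rows(
  steps=[
    {"dx": -0.9, "dy": -4, "dz": 0, "yaw": 0, "gripper": 0.5},
    {"dx": -0.9, "dy": -6.4, "dz": 0, "yaw": 0, "gripper": 0.5},
    {"dx": -0.9, "dy": -6.4, "dz": 0, "yaw": 0, "gripper": 0.5},
  ],
)

```text
clock: 25.2
tcp_pos: [0.4596, 0.1044, 0.1454]
orientation: [0.098, -3.14, 0.001]
contact_force: [-0.5, 0.7, -0.9]
grip_width: 0.0527
gripper_force: 37.2
```

```bash
python3 -c "
from h import *
go(.460,.107,.078,93.8);print(status.get_obs()['grip_width'],status.get_obs()['contact_force'])"
```

```text
d [-0.1  0.3  6.7] yaw -0.22298247902500634 now [0.4596 0.1044 0.1454] ang 93.6
0.05271668705011799 [-0.51009663  0.73233787 -0.87188054]
```

send_rows(
  steps=[
    {"dx": 0, "dy": 0, "dz": 3, "yaw": 0, "gripper": 0.5},
    {"dx": 0, "dy": 0, "dz": 5, "yaw": 0, "gripper": 0.5},
    {"dx": 0, "dy": 0, "dz": 6, "yaw": 0, "gripper": 0.5},
    {"dx": 0, "dy": 0, "dz": 6.6, "yaw": 0, "gripper": 0.5},
    {"dx": 0, "dy": 0, "dz": 6.6, "yaw": 0, "gripper": 0.5},
  ],
)

```text
clock: 25.82
tcp_pos: [0.4598, 0.1068, 0.0796]
orientation: [-0.105, 3.14, 0.0]
contact_force: [0.1, 0.1, 0.1]
grip_width: 0.0526
gripper_force: 37.2
```

send_rows(
  steps=[
    {"dx": 0, "dy": 0, "dz": 0, "yaw": 0, "gripper": 0.5},
    {"dx": 0, "dy": 0, "dz": 0, "yaw": 0, "gripper": 0.8},
    {"dx": 0, "dy": 0, "dz": 0, "yaw": 0, "gripper": 0.8},
    {"dx": 0, "dy": 0, "dz": 0, "yaw": 0, "gripper": 0.8},
  ],
)

```text
clock: 26.32
tcp_pos: [0.4598, 0.1064, 0.0797]
orientation: [-0.104, 3.14, 0.0]
contact_force: [-1.0, -0.0, 0.4]
grip_width: 0.0682
gripper_force: 0.0
```

send_rows(
  steps=[
    {"dx": 0, "dy": 0, "dz": -4, "yaw": 0, "gripper": 0.8},
    {"dx": 0, "dy": 0, "dz": -8, "yaw": 0, "gripper": 0.8},
    {"dx": 0, "dy": 0, "dz": -12, "yaw": 0, "gripper": 0.8},
  ],
)

```text
clock: 26.7
tcp_pos: [0.4596, 0.1062, 0.2008]
orientation: [0.104, -3.14, 0.0]
contact_force: [0.1, 0.7, 0.2]
grip_width: 0.0683
gripper_force: 0.0
```

send_rows(
  steps=[
    {"dx": 0, "dy": -6, "dz": 0, "yaw": 0, "gripper": 0.5},
    {"dx": 0, "dy": -12, "dz": 0, "yaw": 0, "gripper": 0.5},
    {"dx": 0, "dy": -18, "dz": 0, "yaw": 0, "gripper": 0.5},
    {"dx": 0, "dy": -24, "dz": 0, "yaw": 0, "gripper": 0.5},
    {"dx": 0, "dy": -28, "dz": 0, "yaw": 0, "gripper": 0.5},
  ],
)

```text
clock: 27.32
tcp_pos: [0.4779, -0.176, 0.1999]
orientation: [-0.1, 3.139, -0.001]
contact_force: [0.9, 0.5, 0.4]
grip_width: 0.0431
gripper_force: 0.0
```

```bash
python3 loc.py; python3 -c "
from h import *
f=load('top');P=cloud(f);m=(P[...,2]>.085)&(P[...,2]<.15)&(P[...,1]>.045)&(P[...,1]<.2)&(P[...,0]>.35)&(P[...,0]<.56)
p=P[m];print(len(p),p.mean(0),np.percentile(p,[2,98],axis=0).round(3).tolist())
go(.47,-.332,.12,93.8)"
```

```text
sat
[152. 186.] 22 bb [6 9] ztop 0.043 mid [0.556 0.299 0.021] mean [0.555 0.296 0.039] hsv [11. 93. 55.]
[165. 190.] 15 bb [4 7] ztop 0.050 mid [0.544 0.262 0.025] mean [0.543 0.256 0.046] hsv [11. 92. 56.]
[171. 200.] 19 bb [8 5] ztop 0.042 mid [0.515 0.244 0.021] mean [0.514 0.24  0.038] hsv [11. 94. 55.]
trays [np.float64(0.0691), np.float64(0.0997)]
297 [0.45858163 0.10591566 0.10569688] [[0.434, 0.083, 0.093], [0.484, 0.13, 0.12]]
d [  1.7 -15.    8.1] yaw -0.4286095678086923 now [ 0.4777 -0.1811  0.2002] ang 93.4
```

```bash
cat > wt.py <<'E'
from h import *
for n in ('top','side'):
    f=grab(n);P=cloud(f);Z=P[...,2];h=cv2.cvtColor(f['color'],cv2.COLOR_RGB2HSV)
    m=(h[...,0]>12)&(h[...,0]<26)&(h[...,1]>80)&(P[...,0]>.3)&(P[...,0]<.62)&(P[...,1]<-.02)&(P[...,1]>-.5)&(Z<.2)&(Z>.006)
    k,l,s,c=cv2.connectedComponentsWithStats(m.astype(np.uint8))
    for i in range(1,k):
        if s[i,4]>12:
            p=P[l==i];print(n,c[i].round(),s[i,2:],'mean',p.mean(0).round(3),'ztop',p[:,2].max().round(3), 'x',np.percentile(p[:,0],[3,97]).round(3),'y',np.percentile(p[:,1],[3,97]).round(3))
    print(n,'trays',[np.median(Z[(P[...,0]>.36)&(P[...,0]<.56)&(Z>.05)&(Z<.12)&(P[...,1]>a)&(P[...,1]<b)&(h[...,1]<40)]).round(4) for a,b in ((.06,.16),(-.16,-.06))])
E
python3 wt.py; python3 -c "
from h import *
f=load('top');print(f['color'].mean());cv2.imwrite('pics/t4.png',f['color'][:,:,::-1])"
```

```text
top trays [np.float64(0.0691), np.float64(0.0997)]
side [190. 282.] [ 14  18 195] mean [ 0.386 -0.272  0.027] ztop 0.046 x [0.37 0.4 ] y [-0.281 -0.256]
side [222. 307.] [ 11  15 135] mean [ 0.472 -0.342  0.023] ztop 0.039 x [0.459 0.483] y [-0.35 -0.33]
side [214. 328.] [ 12  16 151] mean [ 0.458 -0.401  0.023] ztop 0.039 x [0.447 0.469] y [-0.409 -0.389]
side trays [np.float64(0.0687), np.float64(0.0995)]
87.80889723036024
```

View pics/t4.png

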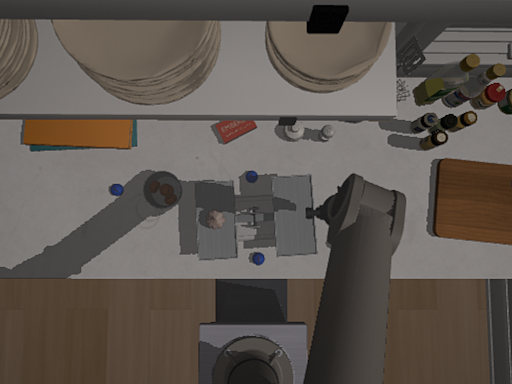

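The garlic sits in the goods tray at (217,219), and the arm hides the weights in the top view. The side view still shows them where they were. I take the large weight first.

send_rows(
  steps=[
    {"dx": 9.9, "dy": -7.5, "dz": 9, "yaw": 0, "gripper": 0.65},
    {"dx": 9.9, "dy": -7.5, "dz": 9, "yaw": 0, "gripper": 0.65},
    {"dx": 9.9, "dy": -7.5, "dz": 9, "yaw": 0, "gripper": 0.65},
    {"dx": 9.9, "dy": -7.5, "dz": 9, "yaw": 0, "gripper": 0.65},
    {"dx": 9.9, "dy": -7.5, "dz": 9, "yaw": 0, "gripper": 0.65},
  ],
)

```text
clock: 28.1
tcp_pos: [0.3859, -0.2533, 0.1101]
orientation: [-0.107, 3.139, 0.0]
contact_force: [0.2, -0.2, 0.1]
grip_width: 0.0555
gripper_force: 0.0
```

```bash
python3 wt.py; python3 -c "
from h import *
go(.385,-.262,.014,93.8)"
```

```text
top [365. 216.] [10  8 68] mean [ 0.47  -0.331  0.026] ztop 0.04 x [0.46  0.481] y [-0.344 -0.32 ]
top [385. 220.] [10  9 73] mean [ 0.457 -0.39   0.026] ztop 0.038 x [0.445 0.468] y [-0.403 -0.38 ]
top [341. 241.] [11  4 28] mean [ 0.394 -0.258  0.029] ztop 0.037 x [0.39  0.399] y [-0.27  -0.247]
top trays [np.float64(0.0692), np.float64(0.0997)]
side [190. 282.] [ 15  18 190] mean [ 0.386 -0.272  0.027] ztop 0.046 x [0.371 0.4  ] y [-0.282 -0.256]
side [222. 307.] [ 11  15 133] mean [ 0.472 -0.342  0.023] ztop 0.04 x [0.46  0.483] y [-0.35 -0.33]
side [214. 328.] [ 12  16 149] mean [ 0.458 -0.401  0.024] ztop 0.039 x [0.447 0.469] y [-0.409 -0.39 ]
side trays [np.float64(0.0686), np.float64(0.0995)]
d [ 0.2 -0.8  9.6] yaw 0.1546042989410381 now [ 0.3863 -0.2535  0.1103] ang 94.0
```

send_rows(
  steps=[
    {"dx": 0.1, "dy": -0.9, "dz": 0, "yaw": 0, "gripper": 0.65},
    {"dx": 0.1, "dy": -0.9, "dz": 5, "yaw": 0, "gripper": 0.65},
    {"dx": 0.1, "dy": -0.9, "dz": 9.6, "yaw": 0, "gripper": 0.65},
    {"dx": 0.1, "dy": -0.9, "dz": 9.6, "yaw": 0, "gripper": 0.65},
    {"dx": 0.1, "dy": -0.9, "dz": 9.6, "yaw": 0, "gripper": 0.65},
  ],
)

```text
clock: 28.82
tcp_pos: [0.3849, -0.2642, 0.0148]
orientation: [-0.104, 3.139, -0.001]
contact_force: [0.4, 0.7, 0.6]
grip_width: 0.0553
gripper_force: 0.0
```

send_rows(
  steps=[
    {"dx": 0, "dy": 0, "dz": 0, "yaw": 0, "gripper": 0.3},
    {"dx": 0, "dy": 0, "dz": 0, "yaw": 0, "gripper": 0.3},
    {"dx": 0, "dy": 0, "dz": 0, "yaw": 0, "gripper": 0.3},
    {"dx": 0, "dy": 0, "dz": 0, "yaw": 0, "gripper": 0.3},
  ],
  force=40,
)

```text
clock: 29.32
tcp_pos: [0.3854, -0.264, 0.0155]
orientation: [-0.104, 3.137, -0.002]
contact_force: [-1.0, 0.5, 9.3]
grip_width: 0.0318
gripper_force: 38.8
```

send_rows(
  steps=[
    {"dx": 0, "dy": 0, "dz": -5, "yaw": 0, "gripper": 0.3},
    {"dx": 0, "dy": 0, "dz": -10, "yaw": 0, "gripper": 0.3},
    {"dx": 0, "dy": 0, "dz": -15, "yaw": 0, "gripper": 0.3},
    {"dx": 0, "dy": 0, "dz": -15, "yaw": 0, "gripper": 0.3},
  ],
)

```text
clock: 29.82
tcp_pos: [0.3866, -0.2647, 0.1679]
orientation: [-0.104, 3.131, -0.004]
contact_force: [-0.2, 0.6, -1.0]
grip_width: 0.0322
gripper_force: 40.7
```

```bash
python3 -c "
from h import *
go(.42,-.115,.15,93.8)"
```

```text
d [-4.3 14.7  1.8] yaw 0.008535682822440549 now [ 0.3866 -0.2647  0.1679] ang 93.8
```

send_rows(
  steps=[
    {"dx": -1.3, "dy": 5, "dz": 0, "yaw": 0, "gripper": 0.3},
    {"dx": -2.6, "dy": 10, "dz": 0, "yaw": 0, "gripper": 0.3},
    {"dx": -4.3, "dy": 14.7, "dz": 0, "yaw": 0, "gripper": 0.3},
    {"dx": -4.3, "dy": 14.7, "dz": 2, "yaw": 0, "gripper": 0.3},
    {"dx": -4.3, "dy": 14.7, "dz": 2, "yaw": 0, "gripper": 0.3},
  ],
)

```text
clock: 30.45
tcp_pos: [0.4158, -0.1132, 0.1425]
orientation: [0.106, -3.137, -0.0]
contact_force: [-0.1, -0.6, -0.2]
grip_width: 0.0315
gripper_force: 40.7
```

```bash
python3 -c "
from h import *
go(.42,-.115,.118,93.8);print(status.get_obs()['grip_width'])"
```

```text
d [-0.4 -0.2  2.5] yaw 0.06640733184976 now [ 0.4158 -0.1132  0.1425] ang 93.9
0.03154222172171591
```

send_rows(
  steps=[
    {"dx": -0.3, "dy": 0, "dz": 1.5, "yaw": 0, "gripper": 0.3},
    {"dx": -0.3, "dy": 0, "dz": 2.5, "yaw": 0, "gripper": 0.3},
    {"dx": -0.3, "dy": 0, "dz": 2.5, "yaw": 0, "gripper": 0.3},
    {"dx": -0.3, "dy": 0, "dz": 2.5, "yaw": 0, "gripper": 0.58},
    {"dx": -0.3, "dy": 0, "dz": 2.5, "yaw": 0, "gripper": 0.58},
  ],
)

```text
clock: 31.08
tcp_pos: [0.4206, -0.1139, 0.119]
orientation: [-0.104, 3.139, -0.0]
contact_force: [0.2, 0.8, 1.1]
grip_width: 0.0494
gripper_force: 0.0
```

send_rows(
  steps=[
    {"dx": 0, "dy": 0, "dz": 0, "yaw": 0, "gripper": 0.58},
    {"dx": 0, "dy": 0, "dz": -4, "yaw": 0, "gripper": 0.58},
    {"dx": 0, "dy": 0, "dz": -8, "yaw": 0, "gripper": 0.58},
    {"dx": 0, "dy": -6, "dz": -8, "yaw": 0, "gripper": 0.58},
    {"dx": 0, "dy": -12, "dz": -8, "yaw": 0, "gripper": 0.58},
  ],
)

```text
clock: 31.7
tcp_pos: [0.4293, -0.2341, 0.1997]
orientation: [-0.109, 3.137, 0.0]
contact_force: [1.8, 1.2, 0.1]
grip_width: 0.0496
gripper_force: 0.0
```

send_rows(
  steps=[
    {"dx": -3, "dy": -6, "dz": 0, "yaw": 0, "gripper": 0.58},
    {"dx": -5, "dy": -9, "dz": 4, "yaw": 0, "gripper": 0.58},
    {"dx": -5, "dy": -9, "dz": 8, "yaw": 0, "gripper": 0.58},
    {"dx": -5, "dy": -9, "dz": 8, "yaw": 0, "gripper": 0.58},
    {"dx": -5, "dy": -9, "dz": 8, "yaw": 0, "gripper": 0.58},
  ],
)

```text
clock: 32.33
tcp_pos: [0.4845, -0.32, 0.1199]
orientation: [-0.104, 3.139, -0.001]
contact_force: [0.4, 0.7, 0.4]
grip_width: 0.0493
gripper_force: 0.0
```

```bash
python3 wt.py; python3 -c "
from h import *
go(.470,-.333,.1,93.8)"
```

```text
top [365. 217.] [ 9  5 33] mean [ 0.465 -0.321  0.06 ] ztop 0.195 x [0.46 0.47] y [-0.342 -0.286]
top [295. 234.] [ 12  12 117] mean [ 0.418 -0.114  0.103] ztop 0.115 x [0.402 0.432] y [-0.129 -0.099]
top trays [np.float64(0.0997), np.float64(0.0689)]
side [204. 223.] [ 5 15 45] mean [ 0.406 -0.121  0.09 ] ztop 0.103 x [0.397 0.412] y [-0.132 -0.08 ]
side [222. 306.] [ 11  15 132] mean [ 0.472 -0.342  0.023] ztop 0.038 x [0.46  0.483] y [-0.349 -0.33 ]
side [214. 328.] [ 12  16 150] mean [ 0.458 -0.401  0.023] ztop 0.04 x [0.447 0.469] y [-0.409 -0.39 ]
side trays [np.float64(0.0995), np.float64(0.0689)]
d [ 1.6 -1.2  2.1] yaw 0.027395462676366833 now [ 0.4851 -0.3202  0.1206] ang 93.8
```

The weight side went down, so the garlic weighs about one small weight. I load a small weight and then take the large one off.

send_rows(
  steps=[
    {"dx": 1.6, "dy": -1.2, "dz": 5, "yaw": 0, "gripper": 0.5},
    {"dx": 1.6, "dy": -1.2, "dz": 5, "yaw": 0, "gripper": 0.5},
    {"dx": 1.6, "dy": -1.2, "dz": 5, "yaw": 0, "gripper": 0.5},
  ],
)

```text
clock: 32.8
tcp_pos: [0.4702, -0.3331, 0.0704]
orientation: [-0.104, 3.138, -0.001]
contact_force: [0.6, -0.7, 0.7]
grip_width: 0.0432
gripper_force: 0.0
```

```bash
python3 -c "
from h import *
go(.470,-.3335,.019,93.8)"
```

```text
d [ 0.  -0.   5.1] yaw 0.010776027155031898 now [ 0.4702 -0.3331  0.0704] ang 93.8
```

send_rows(
  steps=[
    {"dx": 0, "dy": 0, "dz": 3, "yaw": 0, "gripper": 0.5},
    {"dx": 0, "dy": 0, "dz": 5.1, "yaw": 0, "gripper": 0.5},
    {"dx": 0, "dy": 0, "dz": 5.1, "yaw": 0, "gripper": 0.5},
    {"dx": 0, "dy": 0, "dz": 5.1, "yaw": 0, "gripper": 0.22},
    {"dx": 0, "dy": 0, "dz": 5.1, "yaw": 0, "gripper": 0.22},
  ],
)

```text
clock: 33.42
tcp_pos: [0.4704, -0.3334, 0.0196]
orientation: [-0.105, 3.137, -0.002]
contact_force: [0.2, 1.6, 6.5]
grip_width: 0.0235
gripper_force: 39.0
```

send_rows(
  steps=[
    {"dx": 0, "dy": 0, "dz": 0, "yaw": 0, "gripper": 0.22},
    {"dx": 0, "dy": 0, "dz": 0, "yaw": 0, "gripper": 0.22},
    {"dx": 0, "dy": 0, "dz": -5, "yaw": 0, "gripper": 0.22},
    {"dx": 0, "dy": 0, "dz": -10, "yaw": 0, "gripper": 0.22},
    {"dx": 0, "dy": 0, "dz": -15, "yaw": 0, "gripper": 0.22},
  ],
)

```text
clock: 34.05
tcp_pos: [0.469, -0.3331, 0.1703]
orientation: [-0.104, 3.139, -0.001]
contact_force: [0.2, 0.2, -0.1]
grip_width: 0.0236
gripper_force: 39.3
```

send_rows(
  steps=[
    {"dx": -2, "dy": 6, "dz": 0, "yaw": 0, "gripper": 0.22},
    {"dx": -4, "dy": 12, "dz": 0, "yaw": 0, "gripper": 0.22},
    {"dx": -5.5, "dy": 18, "dz": 0, "yaw": 0, "gripper": 0.22},
    {"dx": -5.5, "dy": 22.2, "dz": 0, "yaw": 0, "gripper": 0.22},
    {"dx": -5.5, "dy": 22.2, "dz": 0, "yaw": 0, "gripper": 0.22},
  ],
)

```text
clock: 34.67
tcp_pos: [0.5095, -0.1036, 0.1683]
orientation: [-0.115, 3.139, 0.003]
contact_force: [-0.1, 0.1, -0.5]
grip_width: 0.0233
gripper_force: 39.3
```

```bash
python3 -c "
from h import *
go(.51,-.108,.092,93.8);print(status.get_obs()['grip_width'],status.get_obs()['gripper_force'])"; python3 wt.py
```

```text
d [-0.  -0.5  7.6] yaw 0.3871451441700344 now [ 0.5095 -0.1036  0.1683] ang 94.2
0.023274858682743947 39.34689368802992
top [385. 220.] [10  9 71] mean [ 0.457 -0.39   0.026] ztop 0.04 x [0.445 0.469] y [-0.402 -0.38 ]
top trays [np.float64(0.0996), np.float64(0.069)]
side [241. 203.] [10  7 51] mean [ 0.509 -0.12   0.159] ztop 0.178 x [0.497 0.521] y [-0.131 -0.114]
side [208. 223.] [ 14  18 198] mean [ 0.419 -0.122  0.092] ztop 0.116 x [0.402 0.434] y [-0.134 -0.076]
side [214. 328.] [ 12  16 149] mean [ 0.458 -0.401  0.023] ztop 0.039 x [0.447 0.469] y [-0.41  -0.389]
side trays [np.float64(0.0993), np.float64(0.0689)]
```

send_rows(
  steps=[
    {"dx": 0, "dy": -0.3, "dz": 3, "yaw": 0, "gripper": 0.22},
    {"dx": 0, "dy": -0.3, "dz": 6, "yaw": 0, "gripper": 0.22},
    {"dx": 0, "dy": -0.3, "dz": 7.5, "yaw": 0, "gripper": 0.22},
    {"dx": 0, "dy": -0.3, "dz": 7.5, "yaw": 0, "gripper": 0.22},
  ],
)

```text
clock: 35.28
tcp_pos: [0.5087, -0.1119, 0.0922]
orientation: [0.101, -3.139, 0.001]
contact_force: [-0.5, -0.3, -0.5]
grip_width: 0.0232
gripper_force: 39.3
```

send_rows(
  steps=[
    {"dx": 0, "dy": 0, "dz": 0, "yaw": 0, "gripper": 0.5},
    {"dx": 0, "dy": 0, "dz": 0, "yaw": 0, "gripper": 0.5},
    {"dx": 0, "dy": 0, "dz": -4, "yaw": 0, "gripper": 0.5},
    {"dx": 0, "dy": 0, "dz": -8, "yaw": 0, "gripper": 0.6},
    {"dx": 5, "dy": 0, "dz": -8, "yaw": 0, "gripper": 0.6},
  ],
)

```text
clock: 35.9
tcp_pos: [0.4644, -0.1144, 0.1764]
orientation: [-0.107, 3.13, -0.003]
contact_force: [-1.8, -1.0, 0.4]
grip_width: 0.051
gripper_force: 0.0
```

send_rows(
  steps=[
    {"dx": 4.1, "dy": 0, "dz": 0, "yaw": 0, "gripper": 0.6},
    {"dx": 4.1, "dy": 0, "dz": 3, "yaw": 0, "gripper": 0.6},
    {"dx": 4.1, "dy": 0, "dz": 3, "yaw": 0, "gripper": 0.6},
  ],
)

```text
clock: 36.28
tcp_pos: [0.4174, -0.1166, 0.1423]
orientation: [0.104, -3.138, -0.001]
contact_force: [0.2, -0.0, 0.5]
grip_width: 0.0513
gripper_force: 0.0
```

```bash
python3 -c "
from h import *
go(.4185,-.115,.088,93.8)"; python3 wt.py
```

```text
d [-0.1  0.2  5.4] yaw -0.01281491596689932 now [ 0.4174 -0.1166  0.1423] ang 93.8
top [293. 201.] [10  9 71] mean [ 0.509 -0.112  0.095] ztop 0.109 x [0.498 0.521] y [-0.125 -0.1  ]
top [385. 220.] [10  9 72] mean [ 0.457 -0.39   0.025] ztop 0.04 x [0.445 0.469] y [-0.403 -0.38 ]
top trays [np.float64(0.0996), np.float64(0.0689)]
side [209. 223.] [ 14  19 200] mean [ 0.42  -0.123  0.093] ztop 0.155 x [0.403 0.434] y [-0.134 -0.083]
side [242. 223.] [ 11  15 120] mean [ 0.51  -0.119  0.089] ztop 0.108 x [0.499 0.523] y [-0.127 -0.107]
side [214. 328.] [ 12  16 149] mean [ 0.458 -0.401  0.024] ztop 0.039 x [0.447 0.469] y [-0.409 -0.389]
side trays [np.float64(0.0994), np.float64(0.0688)]
```

send_rows(
  steps=[
    {"dx": -0.1, "dy": 0.1, "dz": 3, "yaw": 0, "gripper": 0.6},
    {"dx": -0.1, "dy": 0.1, "dz": 5.4, "yaw": 0, "gripper": 0.6},
    {"dx": -0.1, "dy": 0.1, "dz": 5.4, "yaw": 0, "gripper": 0.6},
    {"dx": -0.1, "dy": 0.1, "dz": 5.4, "yaw": 0, "gripper": 0.3},
    {"dx": -0.1, "dy": 0.1, "dz": 5.4, "yaw": 0, "gripper": 0.3},
  ],
)

```text
clock: 37.0
tcp_pos: [0.4205, -0.116, 0.0898]
orientation: [-0.104, 3.138, 0.0]
contact_force: [-0.0, 0.9, 4.8]
grip_width: 0.031
gripper_force: 39.2
```

send_rows(
  steps=[
    {"dx": 0, "dy": 0, "dz": 0, "yaw": 0, "gripper": 0.3},
    {"dx": 0, "dy": 0, "dz": 0, "yaw": 0, "gripper": 0.3},
    {"dx": 0, "dy": 0, "dz": -1.5, "yaw": 0, "gripper": 0.3},
    {"dx": 0, "dy": 0, "dz": -4.5, "yaw": 0, "gripper": 0.3},
    {"dx": 0, "dy": 0, "dz": -9, "yaw": 0, "gripper": 0.3},
  ],
)

```text
clock: 37.62
tcp_pos: [0.4185, -0.1159, 0.1797]
orientation: [0.103, -3.138, 0.001]
contact_force: [0.8, 0.4, -0.5]
grip_width: 0.0316
gripper_force: 39.9
```

send_rows(
  steps=[
    {"dx": 1, "dy": -5, "dz": 0, "yaw": 0, "gripper": 0.3},
    {"dx": 2, "dy": -10, "dz": 0, "yaw": 0, "gripper": 0.3},
    {"dx": 3, "dy": -15, "dz": 0, "yaw": 0, "gripper": 0.3},
    {"dx": 3, "dy": -15.5, "dz": 3, "yaw": 0, "gripper": 0.3},
    {"dx": 3, "dy": -15.5, "dz": 3, "yaw": 0, "gripper": 0.3},
  ],
)

```text
clock: 38.25
tcp_pos: [0.3982, -0.2723, 0.1481]
orientation: [0.101, -3.137, -0.002]
contact_force: [-1.0, 0.8, 0.1]
grip_width: 0.0313
gripper_force: 40.0
```

```bash
python3 -c "
from h import *
go(.39,-.27,.020,93.8);print(status.get_obs()['grip_width'],status.get_obs()['gripper_force'])"; python3 wt.py
```

```text
d [ 0.8  0.3 12.8] yaw -0.10730292668793595 now [ 0.3982 -0.2723  0.1481] ang 93.7
0.031334900143619566 40.04331484436989
top [294. 201.] [10  9 72] mean [ 0.509 -0.112  0.11 ] ztop 0.121 x [0.498 0.52 ] y [-0.126 -0.101]
top [385. 220.] [10  9 73] mean [ 0.457 -0.39   0.025] ztop 0.04 x [0.445 0.468] y [-0.403 -0.381]
top trays [np.float64(0.086), np.float64(0.0826)]
side [242. 220.] [ 11  16 127] mean [ 0.51  -0.119  0.102] ztop 0.123 x [0.499 0.522] y [-0.129 -0.088]
side [191. 252.] [13 18 86] mean [ 0.402 -0.287  0.146] ztop 0.194 x [0.385 0.413] y [-0.301 -0.268]
side [214. 328.] [ 12  15 148] mean [ 0.458 -0.401  0.024] ztop 0.039 x [0.447 0.469] y [-0.409 -0.39 ]
side trays [np.float64(0.0856), np.float64(0.0827)]
```

send_rows(
  steps=[
    {"dx": 0.5, "dy": 0.3, "dz": 5, "yaw": 0, "gripper": 0.3},
    {"dx": 0.5, "dy": 0.3, "dz": 9, "yaw": 0, "gripper": 0.3},
    {"dx": 0.5, "dy": 0.3, "dz": 11.5, "yaw": 0, "gripper": 0.3},
    {"dx": 0.5, "dy": 0.3, "dz": 12.6, "yaw": 0, "gripper": 0.3},
    {"dx": 0.5, "dy": 0.3, "dz": 12.7, "yaw": 0, "gripper": 0.3},
  ],
)

```text
clock: 38.98
tcp_pos: [0.3952, -0.2695, 0.0222]
orientation: [-0.106, 3.139, 0.0]
contact_force: [0.4, 0.0, -0.6]
grip_width: 0.0311
gripper_force: 40.0
```

send_rows(
  steps=[
    {"dx": 0, "dy": 0, "dz": 0, "yaw": 0, "gripper": 0.3},
    {"dx": 0, "dy": 0, "dz": 0, "yaw": 0, "gripper": 0.55},
    {"dx": 0, "dy": 0, "dz": 0, "yaw": 0, "gripper": 0.55},
    {"dx": 0, "dy": 0, "dz": -6, "yaw": 0, "gripper": 0.55},
    {"dx": 0, "dy": 0, "dz": -12, "yaw": 0, "gripper": 0.55},
  ],
)

```text
clock: 39.6
tcp_pos: [0.3939, -0.2697, 0.1427]
orientation: [0.103, -3.138, -0.0]
contact_force: [1.9, 0.6, 1.2]
grip_width: 0.0469
gripper_force: 0.0
```

send_rows(
  steps=[
    {"dx": 0, "dy": -6, "dz": -3, "yaw": 0, "gripper": 0.55},
    {"dx": 0, "dy": -12, "dz": -6, "yaw": 0, "gripper": 0.55},
    {"dx": 0, "dy": -18, "dz": -8, "yaw": 0, "gripper": 0.55},
    {"dx": 0, "dy": -22, "dz": -8, "yaw": 0, "gripper": 0.55},
    {"dx": 0, "dy": -22, "dz": -8, "yaw": 0, "gripper": 0.55},
  ],
)

```text
clock: 40.22
tcp_pos: [0.4074, -0.4934, 0.2222]
orientation: [0.097, -3.139, 0.005]
contact_force: [-0.3, 0.4, 0.3]
grip_width: 0.0473
gripper_force: 0.0
```

send_rows(
  steps=[
    {"dx": 0, "dy": 0, "dz": 0, "yaw": 0, "gripper": 0.55},
    {"dx": 0, "dy": 0, "dz": 0, "yaw": 0, "gripper": 0.55},
    {"dx": 0, "dy": 0, "dz": 0, "yaw": 0, "gripper": 0.55},
    {"dx": 0, "dy": 0, "dz": 0, "yaw": 0, "gripper": 0.55},
    {"dx": 0, "dy": 0, "dz": 0, "yaw": 0, "gripper": 0.55},
  ],
)

```text
clock: 40.85
tcp_pos: [0.4093, -0.489, 0.2216]
orientation: [-0.105, 3.14, 0.0]
contact_force: [-0.4, 0.4, 0.1]
grip_width: 0.0469
gripper_force: 0.0
```

send_rows(
  steps=[
    {"dx": 0, "dy": 0, "dz": 0, "yaw": 0, "gripper": 0.55},
    {"dx": 0, "dy": 0, "dz": 0, "yaw": 0, "gripper": 0.55},
    {"dx": 0, "dy": 0, "dz": 0, "yaw": 0, "gripper": 0.55},
    {"dx": 0, "dy": 0, "dz": 0, "yaw": 0, "gripper": 0.55},
    {"dx": 0, "dy": 0, "dz": 0, "yaw": 0, "gripper": 0.55},
  ],
)

```text
clock: 41.48
tcp_pos: [0.4091, -0.4893, 0.2216]
orientation: [0.104, -3.14, -0.0]
contact_force: [0.1, -0.1, -0.2]
grip_width: 0.0472
gripper_force: 0.0
```

```bash
python3 wt.py; python3 -c "
from h import *
a=load('top')['color'][110:280,90:400];b=load('side')['color'][140:340,150:330]
a=cv2.resize(a,(620,340)).astype(float)
b=cv2.resize(b,(180,200)).astype(float)
c=np.zeros((560,800,3));c[:340,:620]=a;c[340:540,:180]=b
P=cloud(load('top'));s=load('top')['color'][190:235,235:275];c[340:560,200:400]=cv2.resize(s,(200,220))
cv2.imwrite('pics/t5.png',np.clip(c[:,:,::-1]*1.6,0,255))" 2>/dev/null
```

```text
top [290. 188.] [10  9 71] mean [ 0.545 -0.101  0.111] ztop 0.124 x [0.534 0.555] y [-0.112 -0.09 ]
top [385. 220.] [10  9 72] mean [ 0.457 -0.39   0.026] ztop 0.042 x [0.445 0.469] y [-0.403 -0.38 ]
top [344. 242.] [ 13  11 108] mean [ 0.393 -0.267  0.033] ztop 0.048 x [0.379 0.407] y [-0.283 -0.253]
top trays [np.float64(0.0848), np.float64(0.084)]
side [255. 217.] [ 11  15 128] mean [ 0.545 -0.108  0.103] ztop 0.124 x [0.533 0.558] y [-0.118 -0.07 ]
side [193. 284.] [ 14  17 191] mean [ 0.395 -0.279  0.027] ztop 0.045 x [0.38  0.409] y [-0.289 -0.263]
side [214. 328.] [ 12  16 147] mean [ 0.458 -0.401  0.024] ztop 0.04 x [0.447 0.469] y [-0.409 -0.389]
side trays [np.float64(0.0843), np.float64(0.0838)]
```

View pics/t5.png

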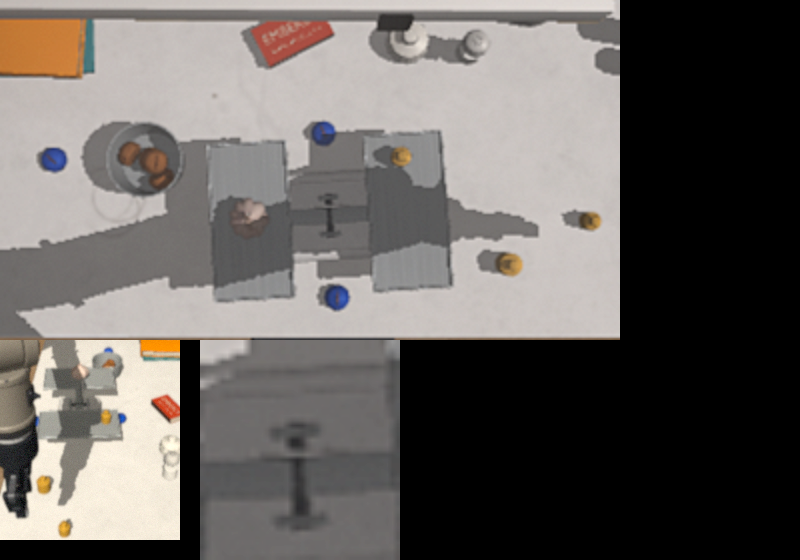

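The crop shows the garlic at (250,215) in the goods tray and one small weight at (401,156) in the other. That weight was nudged along but is still inside the tray. The large and the other small weight are on the worktop, the shells are in the bin, and the trays are level. I settle briefly, re-check and hand in.

send_rows(
  steps=[
    {"dx": 0, "dy": 0, "dz": 0, "yaw": 0, "gripper": 0.55},
    {"dx": 0, "dy": 0, "dz": 0, "yaw": 0, "gripper": 0.55},
    {"dx": 0, "dy": 0, "dz": 0, "yaw": 0, "gripper": 0.55},
    {"dx": 0, "dy": 0, "dz": 0, "yaw": 0, "gripper": 0.55},
    {"dx": 0, "dy": 0, "dz": 0, "yaw": 0, "gripper": 0.55},
  ],
)

```text
clock: 42.2
tcp_pos: [0.4091, -0.4893, 0.2216]
orientation: [0.104, -3.14, -0.0]
contact_force: [-0.1, 0.5, -0.3]
grip_width: 0.0468
gripper_force: 0.0
```

send_rows(
  steps=[
    {"dx": 0, "dy": 0, "dz": 0, "yaw": 0, "gripper": 0.55},
    {"dx": 0, "dy": 0, "dz": 0, "yaw": 0, "gripper": 0.55},
    {"dx": 0, "dy": 0, "dz": 0, "yaw": 0, "gripper": 0.55},
    {"dx": 0, "dy": 0, "dz": 0, "yaw": 0, "gripper": 0.55},
    {"dx": 0, "dy": 0, "dz": 0, "yaw": 0, "gripper": 0.55},
  ],
)

```text
clock: 42.82
tcp_pos: [0.4091, -0.4893, 0.2216]
orientation: [-0.104, 3.14, -0.0]
contact_force: [0.1, -1.0, -0.2]
grip_width: 0.0469
gripper_force: 0.0
```

```bash
python3 wt.py | grep trays; python3 -c "
from h import *
print(workorder.hand_in())"
```

```text
top trays [np.float64(0.0848), np.float64(0.084)]
side trays [np.float64(0.0843), np.float64(0.0838)]
the job is handed in; nothing more can be done
None
```

The job is handed in: four shells are in the bin (one buried and not visible in the last picture), and the garlic is balanced by one 50 g weight with the trays level to within 1 mm; the other two weights are on the worktop, and no lemon was found left of the balance.

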